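# Weigh in the badge trays at the merchandise table

## Task

Book in the pin badges: lift the yellow tray by its black handle, keep it level and lower it gently onto the blue tray on the weighing platform until all four corner lugs have dropped into the sockets, and let go. Then push the green record button on the terminal's sloping panel fully down and release it. Do not press the red button, keep the blue tray on the platform and leave the other goods on the table where they are.

Things in the scene. Friction and masses are not known exactly. Their poses are not given: they have to be found in the camera images.
- handle (a point): Centre of the black handle bar of the loose yellow tray (about 0.4 kg). Bar 100 mm along x, 14 along y, 18 high, z up; uprights at x +-45; 36 mm free below it. Tray 190 (x) by 130 (y), its rim 45, underside 90 and lug tips 100 mm below this point. Lugs under the corners at x +-82.5, y +-52.5: round, 10 mm across, 10 long, tips tapered to 6. It stands on its lugs on the table.
- lower_tray: Blue open tray (loose, about 0.7 kg) on the platform: 190 mm (x) by 130 (y), 50 high; origin at the centre of its underside, z up. Corner sockets 15 x 15 mm at x +-82.5, y +-52.5, open at the rim, deeper than the lugs. Yellow tray seated (either way round): handle centre 140 mm above this origin; 150 if the lugs still stand on top.
- scale: Fixed weighing platform, grey with a steel top, 240 mm (x) by 170 mm (y), 30 mm high; origin at the centre of its underside.
- terminal: Fixed grey terminal; origin at the centre of its underside, front to its -x. Footprint x -77 to 85 mm, y +-102. White key panel slopes 28 degrees, normal [-0.469, 0, 0.883] in this frame. A lamp bar on a hoop hangs over it (x -14 to 12, y +-102, z 188 to 208 mm): no room for a gripper pointing straight down on the buttons; push along the normal, from the front and above.
- record_top (a point): Centre of the top face of the green record button (32 mm across), moves with it; z is the panel's outward normal, tilted 28 degrees towards the terminal's front. At rest at [-34, 32, 91] mm in the terminal's frame. Its black collar is 48 mm across, 11 mm below the face. The red button lies 78 mm away towards the terminal's -y.
- record (a joint): Travel of the green button: 0 at rest, 0.007 m fully down; a spring returns it. It needs about 1.5 N to start and 5 N to reach the bottom.
- clear (a joint): Travel of the red clear button (24 mm across, beside the green one towards the terminal's -y): 0 at rest, 0.006 m fully down. Not to be pressed.
- bangle_a: orange rigid bangle lying flat, ring 68 mm outside, 58 mm inside, 12 mm high; a bystander, origin at the centre of its underside
- bangle_b: green rigid bangle lying flat, ring 68 mm outside, 58 mm inside, 12 mm high; a bystander, origin at the centre of its underside
- badge_a: red round pin badge, 44 mm across, 9 mm high; a bystander, origin at the centre of its underside
- badge_b: white round pin badge, 44 mm across, 9 mm high; a bystander, origin at the centre of its underside
- bottle: clear drink bottle with a blue cap, 60 mm across, 190 mm high; a bystander, origin at the centre of its underside
- pen_cup: white cup of pens, 72 mm across, 130 mm high with the pens; a bystander, origin at the centre of its underside
Things that resemble listed ones, but are neither listed nor needed, are in the scene too. Leave any orange look-alike of the part that bears handle alone.

How it is judged:
On the way, in this order (a step that is already met when the one before it is completed fails the run):
1. the yellow tray sits in the blue tray's sockets and is let go (x of handle in the frame of lower_tray between -0.005 and 0.005 m and y of handle in the frame of lower_tray between -0.005 and 0.005 m and z of handle in the frame of lower_tray between 0.134 and 0.1435 m and angle between the x axis of handle and the x axis of lower_tray, either way round below 0.05 rad and angle between the z axis of handle and the z axis of lower_tray, either way round below 0.03 rad and contact force between the fingers and upper_tray below 0.1 N and linear speed of upper_tray below 0.02 m/s), for 0.2 s.
2. the green button is pushed fully down (value of joint record above 0.006 m), for 0.05 s.
At the end, for the whole second after the job is handed in: Yellow tray released and at rest in the blue tray's sockets (within 5 mm sideways, 3.5 mm in height, 0.05 rad turned, 0.03 rad tipped); blue tray on the platform, within 50 mm of its centre; green button back up (under 1 mm) (all of step 1 and value of joint record below 0.001 m and horizontal distance between lower_tray and scale below 0.05 m and z of lower_tray in the frame of scale between 0.026 and 0.034 m); the robot touches nothing.
It fails at once if the red button is pressed (more than 3 mm) (value of joint clear above 0.003 m).
It fails at once if the yellow tray is tipped by more than 0.5 rad (angle between handle's own z axis and vertical above 0.5 rad).
It fails at once if the yellow tray is dropped onto the blue one (faster than 0.6 m/s within the last 60 mm) (linear speed of upper_tray above 0.6 m/s and horizontal distance between handle and lower_tray below 0.03 m and z of handle in the frame of lower_tray below 0.2 m).
It fails at once if a bystander is moved by more than 40 mm (distance of any of bangle_a, bangle_b, badge_a, badge_b, bottle, pen_cup from where it was at the start of the episode above 0.04 m).
It also fails if it takes over 67 s, if anything falls off the work surface, if the arm or the gripper's body presses on something with over 40 N, if the wrist force passes 120 N, or if a joint passes its speed limit or range.

## Robot

A 7-joint arm with a two-finger parallel gripper is mounted at the origin on the work surface. World frame = base frame: x ahead of the robot, y to its left, z up, the work surface at z = 0. Lengths are in m, angles in rad, forces in N, time in s.
With the tool pointing down it reaches from about 0.4 to 0.9 m from the base axis. Payload 5.5 kg.
Tool frame: the origin (TCP) lies between the finger pads; the fingertips stand 14 mm ahead of it and the grasp point (between the pads) lies 5 mm behind it (robot.tip_extent is the distance from the TCP to the fingertips, in m); z points along the fingers, x is the direction in which the jaws open and shut, and the axes are right-handed (so a half turn about z gives the same grasp; the last joint's range is limited). The gripper opens to 92 mm and grips with 3 to 60 N. Pads are 19 mm wide; open, the fingers measure 130 mm over their backs; the gripper's body (75 mm by 190 mm) begins 47 mm behind the grasp point.
Start: joints at [1.602, 0.501, -0.427, 1.55, 0.221, 1.138, -0.21], TCP at [0.149, -0.633, 0.241] pointing down, gripper open.
Joint ranges: [-2.88, 2.88], [-0.31, 2.03], [-1.54, 1.56], [0.2, 2.42], [-1.41, 4.55], [0.19, 2.02], [-2.57, 2.57]. Speed limits (rad/s): [2.57, 2.57, 3.14, 3.14, 3.14, 3.14, 3.14].

## Interface

Orientations are given as a 3x3 rotation matrix whose columns are the frame's x, y, z axes.
In Python, from workcell import status, eyes, workorder, robot gives the robot as it stands. The module is installed in compiled form; this text tells all that it offers.
- The arm moves only by the shell command python3 -m jog 'ROWS' [FORCE]. ROWS is JSON, a list of rows, each an object of numbers: "gripper": the closure in counts, from 0 (fully open) to 255 (shut); "dx", "dy", "dz": the shift along the tool's x, y, z in m; "wx", "wy", "wz": the turn, a rotation vector about the tool's x, y, z in rad. A call has exactly 5 rows; each row shifts and turns the commanded pose from where the row before left it, along the tool's axes as they then stand; what a row does not reach is not made up. A row lasts 1/8 s, in which the tool goes at most 62.5 mm and 10.7 degrees, less where a joint would pass 70% of its speed; a pose out of reach is approached as far as the arm can. A call is refused whole if a number of a shift passes 0.0625 or a number of a turn 0.188, either way. A call with a gripper value outside its range is refused whole. The fingers move at their own pace and stop on an object; FORCE is the grip in N (left out, the last holds). Time passes only in rows, so rows that do not move let the fingers close, or fill a call up. It gives the time, the measured TCP pose, the force and the opening at its end, in the units of the state.
- status.get_obs(): the state, without advancing time (a new reading comes with each control period).
- eyes.camera(name): name is "scene" or "top"; returns (picture, depth): 400x640x3 uint8, red, green, blue; 400x640 float32, m along the optical axis (not along the pixel's ray), 0 where there is no reading.
- eyes.calibration(name): a dict with "fx", "fy", "cx", "cy" (pixels), "camera_from_world" (4x4, takes a point from world to camera coordinates). Camera axes: x right, y down, z forward; pixel columns grow to the right and rows downward; lengths in m; the calibration is good to about 2 mm. A picture is of the moment at which its call begins. calibration takes no time and is no camera call.
- workorder.job_done(): hands the job in, once; it reports no verdict.
Trained networks look in the newest picture that a camera, given by its name, has taken for a name from the list of things; names that differ only in an ending like _2 or _b are one class to them, and where a whole thing is asked for, a point or a joint stands for the part that bears it (a point fixed in the world has none). Each returns a list of dicts, best first, with "conf" (0 to 1); they miss things now and then, are a little off and sometimes report something else, mostly with a low value. They report only what shows in the picture. A call takes as long as a camera call. They do not tell look-alikes from the thing itself.
- eyes.look_for(camera, query): "position" ([x, y, z] in m, in world coordinates, good to about 4 mm: the middle of the surface that is visible of it).
- eyes.cut_out(camera, query): "region" (400x640 bool, what is visible of it).
- eyes.mark_of(camera, query): "position" ([x, y, z] in m, in world coordinates, good to about 4 mm: a listed point, or the origin of a listed thing).
The state is a dict: "time_s": time; "qpos": joint angles; "joint_velocities": joint speeds; "joint_efforts": joint torques, N m; "eef_pos": TCP position; "tool_rot": TCP orientation; "wrist_force": force on the tool from outside, world axes, zero at the start; "moment": the same for the moment, N m; "grip_width": opening from 0.0 (shut) to 1.0 (fully open).
Only numpy, scipy, OpenCV 4.12 (cv2) and the standard library are available. Lean on these libraries where they do the work, as an engineer would, in place of code of your own. Each camera call takes 0.05 s, during which the arm holds its last target.

## Working session

There is one attempt and no reset: what is moved stays moved. The work goes in short steps, Python scripts to look and compute and a shell command to move; the robot and the scene stay as the last step left them, time stands still between calls to the robot, and variables do not carry over. Pictures are saved under pics/ and viewed, and the job is handed in when it is done.

```bash
mkdir -p pics; ls; python3 - <<'E'
from workcell import status, eyes, workorder, robot
import cv2,numpy as np
o=status.get_obs()
for k,v in o.items(): print(k,np.round(v,3).tolist())
for c in ["scene","top"]:
    p,d=eyes.camera(c); cv2.imwrite(f"pics/{c}0.png",p[:,:,::-1])
    k=eyes.calibration(c); print(c,k)
    for q in ["handle","lower_tray","scale","terminal","record_top","bangle_a","badge_a","bottle","pen_cup"]:
        r=eyes.mark_of(c,q); print(q,[(np.round(x["position"],3).tolist(),round(x["conf"],2)) for x in r])
E
```

```text
pics
time_s 0.0
qpos [1.602, 0.502, -0.427, 1.551, 0.221, 1.138, -0.21]
joint_velocities [-0.001, 0.001, -0.0, -0.001, 0.003, -0.001, 0.0]
joint_efforts [0.001, -56.661, -5.816, -27.912, -0.068, 0.031, 0.0]
eef_pos [0.149, -0.632, 0.24]
tool_rot [[0.23, -0.973, -0.0], [-0.973, -0.23, 0.002], [-0.002, -0.0, -1.0]]
wrist_force [-0.554, -0.534, 0.35]
moment [0.008, -0.003, 0.02]
grip_width 1.002
scene {'fx': 389.74823661257074, 'fy': 389.74823661257074, 'cx': 313.87728516340405, 'cy': 201.18598255300012, 'camera_from_world': array([[-0.63437695,  0.77301779, -0.00306147,  0.32037337],
       [ 0.66009916,  0.53964078, -0.52254848, -0.29102804],
       [-0.40228718, -0.33351359, -0.85260407,  1.24622486],
       [ 0.        ,  0.        ,  0.        ,  1.        ]])}
handle [([0.246, 0.358, 0.103], 0.9), ([0.666, 0.026, 0.101], 0.63), ([0.275, -0.302, 0.104], 0.62)]
lower_tray [([0.544, 0.362, 0.032], 0.75)]
scale []
terminal [([0.531, -0.362, 0.004], 0.88)]
record_top [([0.496, -0.328, 0.091], 0.5)]
bangle_a [([0.365, -0.126, -0.005], 0.52), ([0.352, 0.124, -0.002], 0.47)]
badge_a [([0.
[... 464 characters left out ...]
01],
       [ 1.64761525e-01,  2.72046154e-03, -9.86329681e-01,
         1.41847949e+00],
       [ 0.00000000e+00,  0.00000000e+00,  0.00000000e+00,
         1.00000000e+00]])}
handle [([0.278, -0.304, 0.106], 0.96), ([0.667, 0.03, 0.102], 0.75), ([0.251, 0.357, 0.097], 0.69)]
lower_tray [([0.539, 0.362, 0.028], 0.83)]
scale [([0.345, 0.129, 0.001], 0.55)]
terminal [([0.53, -0.364, -0.004], 0.59)]
record_top [([0.492, -0.326, 0.09], 0.53)]
bangle_a [([0.493, -0.326, 0.092], 0.7), ([0.362, -0.125, -0.001], 0.66), ([0.345, 0.13, 0.002], 0.59)]
badge_a [([0.513, 0.193, 0.003], 0.63), ([0.507, -0.18, -0.001], 0.5)]
bottle [([0.753, 0.226, -0.001], 0.76)]
pen_cup [([0.762, -0.235, -0.002], 0.88)]
```

View pics/scene0.png

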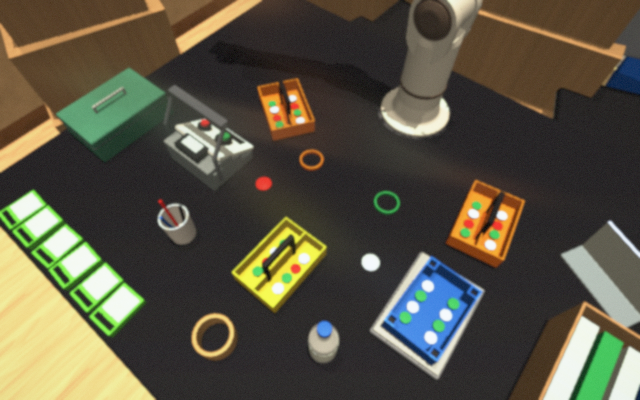

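View pics/top0.png

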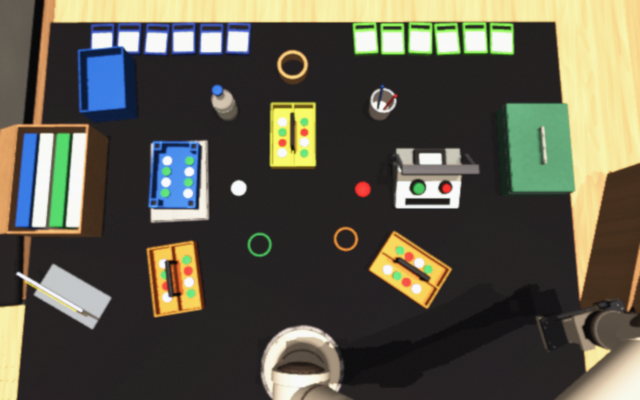

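The pictures show the yellow tray at top px (293,135), with its handle running along world x. The blue tray is on the platform at (175,178), and the orange look-alikes are at (175,278) and (410,270). The terminal's green button is at (418,187) and the red one at (447,187). Next I'll measure the poses more precisely.

```bash
cat > h.py <<'E'
from workcell import status, eyes, workorder, robot
import cv2,numpy as np
def cloud(c,d):
    k=eyes.calibration(c); v,u=np.mgrid[:400,:640]
    P=np.stack([(u-k["cx"])/k["fx"]*d,(v-k["cy"])/k["fy"]*d,d],-1)
    M=k["camera_from_world"]; return (P-M[:3,3])@M[:3,:3]
def rect(pts):
    r=cv2.minAreaRect((pts[:,:2]*1000).astype(np.float32)); 
    return [np.round(x,1).tolist() for x in r]
def st(): 
    o=status.get_obs(); print(round(o["time_s"],2),"pos",np.round(o["eef_pos"],4),"F",np.round(o["wrist_force"],2),"g",round(float(o["grip_width"]),3)); print(np.round(o["tool_rot"],4).tolist()); print("q",np.round(o["qpos"],3)); return o
E
python3 - <<'E'
from h import *
for c in ["scene","top"]:
    p,d=eyes.camera(c); W=cloud(c,d); hsv=cv2.cvtColor(p,cv2.COLOR_RGB2HSV)
    H,S,V=[hsv[...,i].astype(int) for i in range(3)]
    ok=d>0
    def near(x,y,r): return ok&(np.hypot(W[...,0]-x,W[...,1]-y)<r)
    z=W[...,2]
    y=near(.667,.028,.15)&(H>20)&(H<35)&(S>120)
    print(c,"yellow rim",rect(W[y&(abs(z-.055)<.008)]), np.median(z[y&(z>.045)]), y.sum())
    b=near(.667,.028,.07)&(V<70)&(z>.092); q=W[b]
    print(" handle",rect(q),q.mean(0).round(4),np.median(q,0).round(4),np.percentile(q[:,2],[50,95]).round(4),b.sum())
    b=near(.541,.362,.15)&(H>100)&(H<125)&(S>120)
    q=W[b&(abs(z-.08)<.008)]; print(" blue rim",rect(q),np.median(q[:,2]),len(q))
    s=near(.541,.362,.17)&(abs(z-.03)<.006)&(S<80); q=W[s]; print(" scale",rect(q),len(q))
    g=near(.494,-.327,.03)&(H>40)&(H<85)&(S>100); q=W[g]; print(" green",q.mean(0).round(4),np.median(q,0).round(4),len(q))
    r=near(.494,-.405,.03)&((H<8)|(H>172))&(S>100); q=W[r]; print(" red",q.mean(0).round(4),np.median(q,0).round(4),len(q))
    t=near(.53,-.362,.16)&(z>.02)&(z<.18); q=W[t]; print(" term",rect(q),len(q))
    t=near(.53,-.362,.16)&(z>.185); q=W[t]; print(" lamp",rect(q),q.mean(0).round(3),len(q))
    for nm,x0,y0 in [("y",.667,.028)]: print(eyes.mark_of(c,"lower_tray")[0]["position"])
st(); print(robot.__dict__ if hasattr(robot,'__dict__') else dir(robot), robot.tip_extent)
E
```

```text
scene yellow rim [[668.5, 27.7], [191.2, 132.6], 0.0] 0.053723605163232754 4101
 handle [[672.1, 31.1], [94.0, 9.9], 0.4] [0.673  0.0321 0.1067] [0.6743 0.0325 0.1075] [0.1075 0.1103] 183
 blue rim [[544.1, 365.1], [127.1, 192.8], 89.0] 0.07864255660283592 815
 scale [[537.4, 362.8], [233.3, 162.7], 3.0] 1543
 green [ 0.4995 -0.3194  0.0876] [ 0.4986 -0.3174  0.0882] 39
 red [ 0.5041 -0.4011  0.0878] [ 0.5054 -0.4003  0.0884] 53
 term [[535.9, -358.6], [166.3, 207.0], 0.1] 3638
 lamp [[533.7, -357.5], [28.7, 203.0], 0.0] [ 0.535 -0.349  0.205] 796
[0.542, 0.3624, 0.032]
top yellow rim [[666.0, 29.2], [192.5, 130.1], 0.2] 0.05531613014171492 2392
 handle [[662.1, 29.7], [94.1, 6.2], 0.1] [0.6645 0.0302 0.109 ] [0.6694 0.0298 0.1093] [0.1093 0.1137] 75
 blue rim [[541.2, 366.1], [133.5, 189.9], 89.5] 0.08010806474894368 583
 scale [[532.2, 363.1], [237.8, 168.7], 2.9] 1045
 green [ 0.5005 -0.3243  0.0898] [ 0.5007 -0.3247  0.0906] 125
 red [ 0.5013 -0.402   0.0874] [ 0.5012 -0.4016  0.0878] 90
 term [[533.4, -357.0], [164.7, 202.6], 0.2] 3373
 lamp [[530.0, -357.6], [31.2, 201.5], 0.9] [ 0.528 -0.356  0.207] 784
[0.5439, 0.359, 0.0278]
1.2 pos [ 0.1494 -0.6326  0.2407] F [0.87 1.18 0.46] g 1.001
[[0.2298, -0.9732, 0.0], [-0.9732, -0.2298, -0.0], [0.0, -0.0, -1.0]]
q [ 1.602  0.501 -0.427  1.55   0.221  1.138 -0.21 ]
{} 0.014
```

```bash
python3 -m jog '[{"gripper":0,"dz":-0.04,"wz":0.116},{"gripper":0,"dz":-0.04,"wz":0.116},{"gripper":0,"dx":-0.038,"dy":-0.038},{"gripper":0,"dx":-0.04,"dy":-0.04},{"gripper":0,"dx":-0.04,"dy":-0.04}]'; python3 -c "
from h import *
st()"
```

```text
1.2 pos [ 0.1494 -0.6326  0.2407] F [0.87 1.18 0.46] g 1.001
[[0.2298, -0.9732, 0.0], [-0.9732, -0.2298, -0.0], [0.0, -0.0, -1.0]]
q [ 1.602  0.501 -0.427  1.55   0.221  1.138 -0.21 ]validation failed for argument at $[0]...
```

```bash
python3 -m jog '[{"gripper":0,"dx":0,"dy":0,"dz":-0.04,"wx":0,"wy":0,"wz":0.116},{"gripper":0,"dx":0,"dy":0,"dz":-0.04,"wx":0,"wy":0,"wz":0.116},{"gripper":0,"dx":-0.038,"dy":-0.038,"dz":0,"wx":0,"wy":0,"wz":0},{"gripper":0,"dx":-0.04,"dy":-0.04,"dz":0,"wx":0,"wy":0,"wz":0},{"gripper":0,"dx":-0.04,"dy":-0.04,"dz":0,"wx":0,"wy":0,"wz":0}]'; python3 -c "
from h import *
st()"
```

```text
time_s: 1.82
eef_pos: [0.2685, -0.5134, 0.321]
tool_rot: [[-0.001, -1.0, 0.0], [-1.0, 0.001, -0.001], [0.001, -0.0, -1.0]]
wrist_force: [1.3, -0.6, -0.2]
grip_width: 1.002
1.82 pos [ 0.2685 -0.5134  0.321 ] F [ 1.32 -0.58 -0.16] g 1.002
[[-0.0006, -1.0, 0.0004], [-1.0, 0.0006, -0.0007], [0.0007, -0.0004, -1.0]]
q [ 1.414  0.307 -0.465  1.637  0.144  1.232 -0.651]
```

```bash
R='x'; python3 -m jog '[{"gripper":0,"dx":-0.045,"dy":-0.033,"dz":0,"wx":0,"wy":0,"wz":0},{"gripper":0,"dx":-0.045,"dy":-0.033,"dz":0,"wx":0,"wy":0,"wz":0},{"gripper":0,"dx":-0.045,"dy":-0.033,"dz":0,"wx":0,"wy":0,"wz":0},{"gripper":0,"dx":-0.045,"dy":-0.033,"dz":0,"wx":0,"wy":0,"wz":0},{"gripper":0,"dx":-0.045,"dy":-0.033,"dz":0,"wx":0,"wy":0,"wz":0}]'; python3 -m jog '[{"gripper":0,"dx":-0.045,"dy":-0.033,"dz":0,"wx":0,"wy":0,"wz":0},{"gripper":0,"dx":-0.045,"dy":-0.033,"dz":0,"wx":0,"wy":0,"wz":0},{"gripper":0,"dx":-0.045,"dy":-0.033,"dz":0,"wx":0,"wy":0,"wz":0},{"gripper":0,"dx":-0.045,"dy":-0.033,"dz":0,"wx":0,"wy":0,"wz":0},{"gripper":0,"dx":-0.045,"dy":-0.033,"dz":0,"wx":0,"wy":0,"wz":0}]'; python3 -c "
from h import *
st()"
```

```text
time_s: 2.45
eef_pos: [0.4333, -0.2882, 0.3211]
tool_rot: [[-0.0, -1.0, 0.001], [-1.0, 0.0, -0.001], [0.001, -0.001, -1.0]]
wrist_force: [1.1, -0.6, 0.2]
grip_width: 0.998
time_s: 3.08
eef_pos: [0.5984, -0.0635, 0.3209]
tool_rot: [[-0.001, -1.0, 0.0], [-1.0, 0.001, -0.0], [0.0, -0.0, -1.0]]
wrist_force: [0.1, 0.3, 0.1]
grip_width: 0.998
3.08 pos [ 0.5984 -0.0635  0.3209] F [0.15 0.34 0.09] g 0.998
[[-0.0009, -1.0, 0.0005], [-1.0, 0.0009, -0.0004], [0.0004, -0.0005, -1.0]]
q [ 0.611  0.402 -0.734  1.574  0.278  1.272 -1.737]
```

Joint 7 is heading for its limit near the blue tray, so I'll take the mirrored grasp, turned half a turn about the tool z axis.

```bash
python3 -m jog '[{"gripper":0,"dx":0,"dy":0,"dz":0,"wx":0,"wy":0,"wz":-0.157},{"gripper":0,"dx":0,"dy":0,"dz":0,"wx":0,"wy":0,"wz":-0.157},{"gripper":0,"dx":0,"dy":0,"dz":0,"wx":0,"wy":0,"wz":-0.157},{"gripper":0,"dx":0,"dy":0,"dz":0,"wx":0,"wy":0,"wz":-0.157},{"gripper":0,"dx":0,"dy":0,"dz":0,"wx":0,"wy":0,"wz":-0.157}]'; python3 -m jog '[{"gripper":0,"dx":0,"dy":0,"dz":0,"wx":0,"wy":0,"wz":-0.157},{"gripper":0,"dx":0,"dy":0,"dz":0,"wx":0,"wy":0,"wz":-0.157},{"gripper":0,"dx":0,"dy":0,"dz":0,"wx":0,"wy":0,"wz":-0.157},{"gripper":0,"dx":0,"dy":0,"dz":0,"wx":0,"wy":0,"wz":-0.157},{"gripper":0,"dx":0,"dy":0,"dz":0,"wx":0,"wy":0,"wz":-0.157}]'; python3 -m jog '[{"gripper":0,"dx":0,"dy":0,"dz":0,"wx":0,"wy":0,"wz":-0.157},{"gripper":0,"dx":0,"dy":0,"dz":0,"wx":0,"wy":0,"wz":-0.157},{"gripper":0,"dx":0,"dy":0,"dz":0,"wx":0,"wy":0,"wz":-0.157},{"gripper":0,"dx":0,"dy":0,"dz":0,"wx":0,"wy":0,"wz":-0.157},{"gripper":0,"dx":0,"dy":0,"dz":0,"wx":0,"wy":0,"wz":-0.157}]' ;python3 -m jog '[{"gripper":0,"dx":0,"dy":0,"dz":0,"wx":0,"wy":0,"wz":-0.157},{"gripper":0,"dx":0,"dy":0,"dz":0,"wx":0,"wy":0,"wz":-0.157},{"gripper":0,"dx":0,"dy":0,"dz":0,"wx":0,"wy":0,"wz":-0.157},{"gripper":0,"dx":0,"dy":0,"dz":0,"wx":0,"wy":0,"wz":-0.157},{"gripper":0,"dx":0,"dy":0,"dz":0,"wx":0,"wy":0,"wz":-0.158}]'; python3 -c "
from h import *
st()"
```

```text
time_s: 3.7
eef_pos: [0.5974, -0.0647, 0.3208]
tool_rot: [[0.71, -0.704, 0.0], [-0.704, -0.71, -0.0], [0.0, 0.0, -1.0]]
wrist_force: [-0.3, 0.6, 0.3]
grip_width: 1.0
time_s: 4.32
eef_pos: [0.5975, -0.0648, 0.3208]
tool_rot: [[1.0, 0.004, 0.0], [0.004, -1.0, -0.0], [0.0, 0.0, -1.0]]
wrist_force: [-0.4, 0.1, 0.5]
grip_width: 0.996
time_s: 4.95
eef_pos: [0.5975, -0.0649, 0.3208]
tool_rot: [[0.705, 0.71, 0.0], [0.71, -0.705, -0.0], [-0.0, 0.0, -1.0]]
wrist_force: [-0.0, -0.7, -0.2]
grip_width: 1.003
time_s: 5.58
eef_pos: [0.5975, -0.065, 0.3207]
tool_rot: [[-0.004, 1.0, 0.0], [1.0, 0.004, -0.0], [-0.0, 0.0, -1.0]]
wrist_force: [-0.5, -0.4, 0.9]
grip_width: 0.999
5.58 pos [ 0.5975 -0.065   0.3207] F [-0.48 -0.44  0.87] g 0.999
[[-0.0038, 1.0, 0.0], [1.0, 0.0038, -0.0003], [-0.0003, 0.0, -1.0]]
q [ 0.949  0.719 -1.407  1.567  0.712  1.467  1.078]
```

```bash
python3 -m jog '[{"gripper":0,"dx":0.024,"dy":0.0175,"dz":0.03,"wx":0,"wy":0,"wz":0.004},{"gripper":0,"dx":0.024,"dy":0.0175,"dz":0.03,"wx":0,"wy":0,"wz":0},{"gripper":0,"dx":0.023,"dy":0.0175,"dz":0.04,"wx":0,"wy":0,"wz":0},{"gripper":0,"dx":0.023,"dy":0.017,"dz":0.04,"wx":0,"wy":0,"wz":0},{"gripper":0,"dx":0,"dy":0,"dz":0.03,"wx":0,"wy":0,"wz":0}]'; python3 - <<'E'
from h import *
st()
for c in ["top","scene"]:
    p,d=eyes.camera(c); cv2.imwrite(f"pics/{c}1.png",p[:,:,::-1])
E
```

```text
time_s: 6.2
eef_pos: [0.6674, 0.0319, 0.1489]
tool_rot: [[0.002, 1.0, -0.001], [1.0, -0.002, 0.001], [0.001, -0.001, -1.0]]
wrist_force: [0.1, -1.1, -0.2]
grip_width: 0.999
6.2 pos [0.6674 0.0319 0.1489] F [ 0.06 -1.1  -0.22] g 0.999
[[0.0018, 1.0, -0.0007], [1.0, -0.0017, 0.0013], [0.0013, -0.0007, -1.0]]
q [ 0.626  0.934 -1.184  1.561  0.893  1.269  0.87 ]
```

View pics/scene1.png

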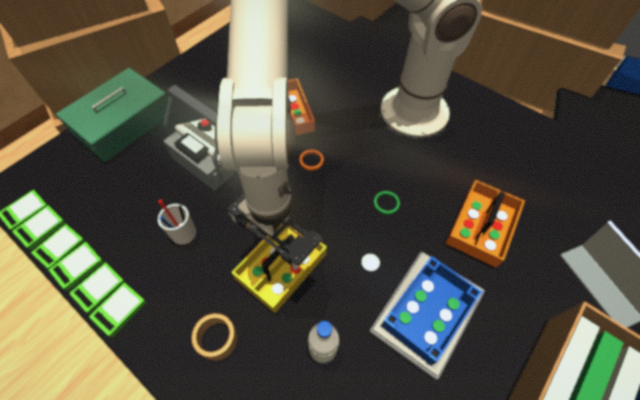

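The scene picture shows the open fingers straddling the black handle at about (270,260). I'll descend and grip.

```bash
python3 -m jog '[{"gripper":0,"dx":-0.002,"dy":0,"dz":0.025,"wx":0,"wy":0,"wz":0},{"gripper":0,"dx":0,"dy":0,"dz":0.029,"wx":0,"wy":0,"wz":0},{"gripper":0,"dx":0,"dy":0,"dz":0,"wx":0,"wy":0,"wz":0},{"gripper":120,"dx":0,"dy":0,"dz":0,"wx":0,"wy":0,"wz":0},{"gripper":255,"dx":0,"dy":0,"dz":0,"wx":0,"wy":0,"wz":0}]' 25;python3 -m jog '[{"gripper":255,"dx":0,"dy":0,"dz":0,"wx":0,"wy":0,"wz":0},{"gripper":255,"dx":0,"dy":0,"dz":0,"wx":0,"wy":0,"wz":0},{"gripper":255,"dx":0,"dy":0,"dz":0,"wx":0,"wy":0,"wz":0},{"gripper":255,"dx":0,"dy":0,"dz":0,"wx":0,"wy":0,"wz":0},{"gripper":255,"dx":0,"dy":0,"dz":0,"wx":0,"wy":0,"wz":0}]' 25; python3 - <<'E'
from h import *
st()
E
```

```text
time_s: 6.92
eef_pos: [0.6679, 0.0273, 0.0979]
tool_rot: [[0.005, 1.0, 0.002], [1.0, -0.005, 0.0], [0.0, 0.002, -1.0]]
wrist_force: [0.2, 0.1, 0.8]
grip_width: 0.833
time_s: 7.55
eef_pos: [0.6673, 0.0271, 0.0967]
tool_rot: [[0.005, 1.0, -0.0], [1.0, -0.005, -0.0], [-0.0, -0.0, -1.0]]
wrist_force: [-0.5, -0.3, 0.8]
grip_width: 0.285
7.55 pos [0.6673 0.0271 0.0967] F [-0.48 -0.31  0.84] g 0.285
[[0.0047, 1.0, -0.0], [1.0, -0.0047, -0.0], [-0.0, -0.0, -1.0]]
q [ 0.615  0.986 -1.137  1.591  0.947  1.201  0.844]
```

```bash
python3 -m jog '[{"gripper":255,"dx":0,"dy":0,"dz":0,"wx":0,"wy":0,"wz":0},{"gripper":255,"dx":0,"dy":0,"dz":0,"wx":0,"wy":0,"wz":0},{"gripper":255,"dx":0,"dy":0,"dz":0,"wx":0,"wy":0,"wz":0},{"gripper":255,"dx":0,"dy":0,"dz":0,"wx":0,"wy":0,"wz":0},{"gripper":255,"dx":0,"dy":0,"dz":-0.01,"wx":0,"wy":0,"wz":0}]' 30; python3 - <<'E'
from h import *
st()
E
```

```text
time_s: 8.18
eef_pos: [0.6662, 0.0263, 0.1057]
tool_rot: [[0.005, 1.0, -0.003], [1.0, -0.005, -0.001], [-0.001, -0.003, -1.0]]
wrist_force: [0.4, -0.3, -4.2]
grip_width: 0.15
8.18 pos [0.6662 0.0263 0.1057] F [ 0.4  -0.34 -4.21] g 0.15
[[0.0049, 1.0, -0.0028], [1.0, -0.0049, -0.001], [-0.001, -0.0028, -1.0]]
q [ 0.619  0.977 -1.145  1.587  0.936  1.214  0.849]
```

```bash
python3 -m jog '[{"gripper":255,"dx":0,"dy":0,"dz":-0.03,"wx":0,"wy":0,"wz":0},{"gripper":255,"dx":0,"dy":0,"dz":-0.04,"wx":0,"wy":0,"wz":0},{"gripper":255,"dx":0,"dy":0,"dz":-0.04,"wx":0,"wy":0,"wz":0},{"gripper":255,"dx":0,"dy":0,"dz":-0.04,"wx":0,"wy":0,"wz":0},{"gripper":255,"dx":0,"dy":0,"dz":-0.04,"wx":0,"wy":0,"wz":0}]' 30; python3 -m jog '[{"gripper":255,"dx":0.015,"dy":0,"dz":-0.02,"wx":0,"wy":0,"wz":0},{"gripper":255,"dx":0.03,"dy":-0.01,"dz":0,"wx":0,"wy":0,"wz":0},{"gripper":255,"dx":0.035,"dy":-0.015,"dz":0,"wx":0,"wy":0,"wz":0},{"gripper":255,"dx":0.035,"dy":-0.015,"dz":0,"wx":0,"wy":0,"wz":0},{"gripper":255,"dx":0.035,"dy":-0.015,"dz":0,"wx":0,"wy":0,"wz":0}]' 30; python3 - <<'E'
from h import *
st()
for c in ["top","scene"]:
    p,d=eyes.camera(c); cv2.imwrite(f"pics/{c}2.png",p[:,:,::-1])
E
```

```text
time_s: 8.8
eef_pos: [0.6668, 0.0265, 0.2982]
tool_rot: [[0.005, 1.0, -0.001], [1.0, -0.005, -0.001], [-0.001, -0.001, -1.0]]
wrist_force: [0.7, 0.1, -4.1]
grip_width: 0.152
time_s: 9.43
eef_pos: [0.6115, 0.1792, 0.3159]
tool_rot: [[0.004, 1.0, -0.001], [1.0, -0.004, -0.0], [-0.0, -0.001, -1.0]]
wrist_force: [0.9, -0.0, -3.6]
grip_width: 0.145
9.43 pos [0.6115 0.1792 0.3159] F [ 0.93 -0.05 -3.59] g 0.145
[[0.0036, 1.0, -0.0014], [1.0, -0.0036, -0.0005], [-0.0005, -0.0014, -1.0]]
q [ 0.466  0.736 -1.312  1.478  0.71   1.469  0.718]
```

View pics/scene2.png

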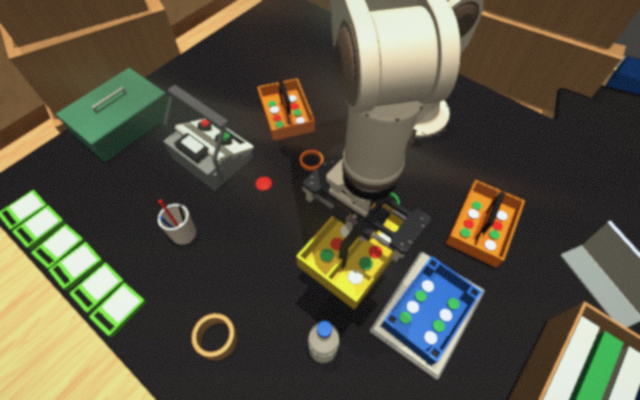

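View pics/top2.png

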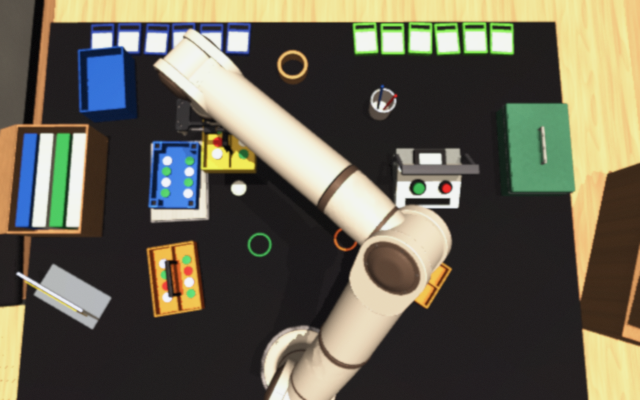

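The tray is held level at scene px (350,258), and the blue tray is in clear view of both cameras. I'll refine the blue tray's pose relative to the held tray.

```bash
cat > m.py <<'E'
from h import *
from scipy.optimize import minimize
def proj(c,P):
    k=eyes.calibration(c); M=k["camera_from_world"]; Q=P@M[:3,:3].T+M[:3,3]
    return np.stack([k["fx"]*Q[:,0]/Q[:,2]+k["cx"],k["fy"]*Q[:,1]/Q[:,2]+k["cy"]],1)
def tray_mask_pred(c,x,y,t,zt,zb,S=4):
    # silhouette of open box between zt and zb
    R=np.array([[np.cos(t),-np.sin(t)],[np.sin(t),np.cos(t)]])
    C=np.array([[95,65],[95,-65],[-95,-65],[-95,65]])/1000@R.T+[x,y]
    P=np.vstack([np.c_[C,np.full(4,zt)],np.c_[C,np.full(4,zb)]])
    hull=cv2.convexHull(proj(c,P).astype(np.float32))[:,0]
    m=np.zeros((400,640),np.uint8); cv2.fillConvexPoly(m,np.round((hull)*16).astype(np.int32),255,cv2.LINE_AA,4)
    return m/255.
def fit(c,mask,x0,zt,zb,ignore=None):
    m=cv2.morphologyEx(mask.astype(np.uint8),cv2.MORPH_CLOSE,np.ones((15,15),np.uint8)).astype(float)
    m=cv2.GaussianBlur(m,(0,0),1.0)
    w=np.ones_like(m) if ignore is None else (~ignore).astype(float)
    f=lambda v:(w*(cv2.GaussianBlur(tray_mask_pred(c,v[0]/1000,v[1]/1000,v[2]/100,zt,zb),(0,0),1.0)-m)**2).sum()
    r=minimize(f,[x0[0]*1000,x0[1]*1000,x0[2]*100],method="Nelder-Mead",options=dict(initial_simplex=[[x0[0]*1000+a,x0[1]*1000+b,x0[2]*100+d] for a,b,d in [(0,0,0),(6,0,0),(0,6,0),(0,0,4)]],xatol=.02,fatol=.01))
    return np.round([r.x[0],r.x[1],r.x[2]*10],2),round(r.fun,1)
E
python3 - <<'E'
from m import *
for c in ["top","scene"]:
    p,d=eyes.camera(c); hsv=cv2.cvtColor(p,cv2.COLOR_RGB2HSV); W=cloud(c,d)
    H,S,V=[hsv[...,i].astype(int) for i in range(3)]
    b=(np.hypot(W[...,0]-.542,W[...,1]-.364)<.16)&(H>100)&(H<125)&(S>110)&(V>50)
    n,l,s,_=cv2.connectedComponentsWithStats(b.astype(np.uint8)); b=l==1+np.argmax(s[1:,4])
    print(c,"blue x,y mm, yaw mrad",fit(c,b,(.542,.364,0),.08,.03))
    # initial yellow from saved first picture (table)
    q=cv2.imread(f"pics/{c}0.png"); h=cv2.cvtColor(q,cv2.COLOR_BGR2HSV).astype(int)
    m=(h[...,0]>20)&(h[...,0]<36)&(h[...,1]>110)&(h[...,2]>60)
    u,v=proj(c,np.array([[.667,.028,.055]]))[0].astype(int); k=np.zeros_like(m); k[max(0,v-60):v+60,u-60:u+60]=1
    n,l,s,_=cv2.connectedComponentsWithStats((m&k).astype(np.uint8)); y=l==1+np.argmax(s[1:,4])
    print(c,"yellow at start",fit(c,y,(.667,.028,0),.055,.01))
    vis=p[:,:,::-1].copy(); vis[b]=(0,0,255); 
    if c=="top": vv=cv2.resize(vis[100:260,100:300],None,fx=4,fy=4,interpolation=0)[:600]
    else: vv=cv2.resize(vis[230:390,350:500],None,fx=3.7,fy=3.7,interpolation=0)
    cv2.imwrite(f"pics/m_{c}.png",vv)
    vis=q.copy(); vis[y]=(255,0,255); cv2.imwrite(f"pics/y_{c}.png",vis)
E
```

```text
top blue x,y mm, yaw mrad (array([545.23, 371.05, -12.36]), np.float64(97.6))
top yellow at start (array([ 6.6889e+02,  3.0160e+01, -6.1000e-01]), np.float64(41.4))
scene blue x,y mm, yaw mrad (array([540.42, 364.76, -16.95]), np.float64(122.6))
scene yellow at start (array([666.46,  27.47,   4.21]), np.float64(32.0))
```

View pics/m_top.png

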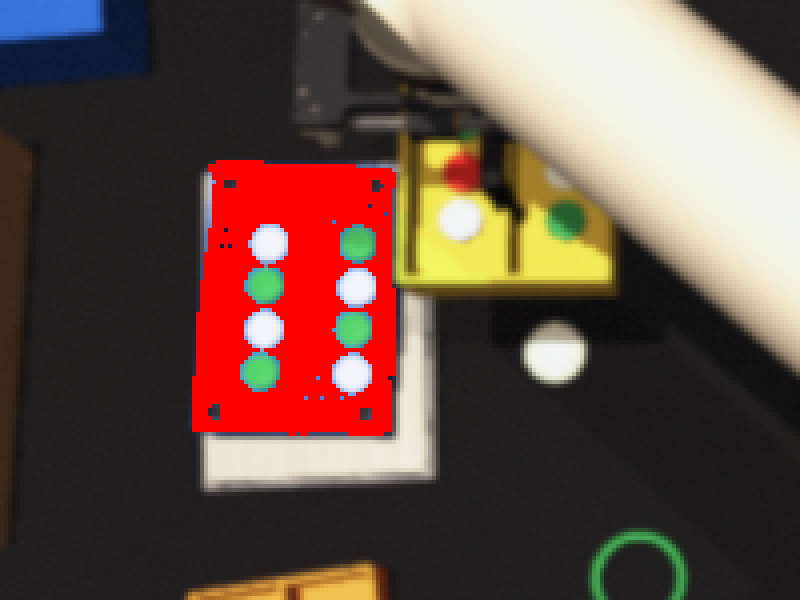

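View pics/m_scene.png

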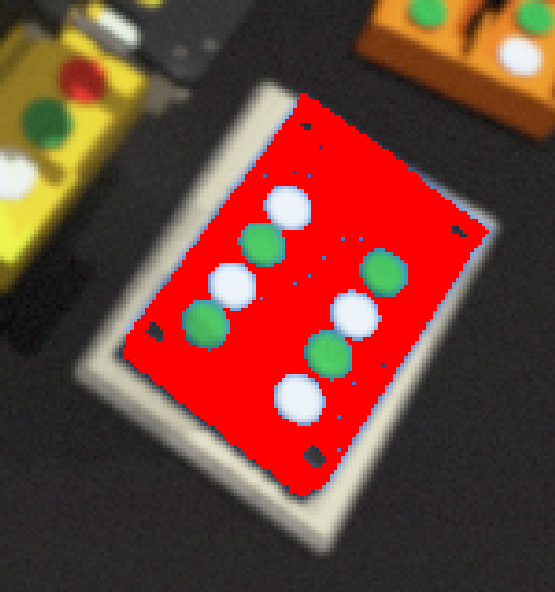

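```bash
python3 - <<'E'
from h import *
q=cv2.imread("pics/top0.png"); a=cv2.resize(q[130:230,140:220],None,fx=6,fy=6,interpolation=cv2.INTER_CUBIC); cv2.imwrite("pics/rawtop.png",a)
E
```

```text
(no output)
```

View pics/rawtop.png

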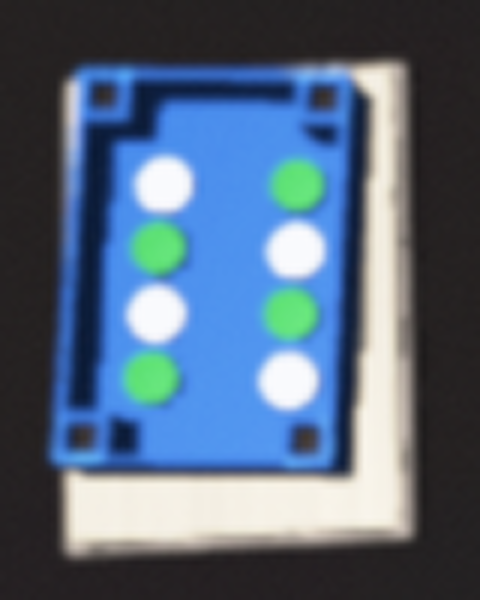

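```bash
python3 - <<'E'
from m import *
def ray(c,u,v,z):
    k=eyes.calibration(c); M=k["camera_from_world"]; R=M[:3,:3]; o=-R.T@M[:3,3]
    w=R.T@np.array([(u-k["cx"])/k["fx"],(v-k["cy"])/k["fy"],1]); return o+w*(z-o[2])/w[2]
def fitrig(P):
    L=np.array([[x,y] for x in(82.5,-82.5) for y in(52.5,-52.5)])/1000
    a=P[:,:2]-P[:,:2].mean(0); t=np.arctan2((L[:,0]*a[:,1]-L[:,1]*a[:,0]).sum(),(L*a).sum())
    R=np.array([[np.cos(t),-np.sin(t)],[np.sin(t),np.cos(t)]]); c=P[:,:2].mean(0); return c,t,(a-L@R.T)*1000
for c in ["top","scene"]:
  for rep in range(2):
    if rep==0: p=cv2.imread(f"pics/{c}0.png")
    else: p=cv2.imread(f"pics/{c}2.png")
    sat=p[...,0].astype(float)-p[...,2]  # B-R: blue high, socket low
    out=[]
    for x in(82.5,-82.5):
        for y in(52.5,-52.5):
            t=-.02; X=.5425+(x*np.cos(t)-y*np.sin(t))/1000; Y=.3645+(x*np.sin(t)+y*np.cos(t))/1000
            u,v=proj(c,np.array([[X,Y,.08]]))[0]; best=(u,v)
            for it in range(6):
                r=5; ui,vi=int(round(u)),int(round(v)); w=sat[vi-r:vi+r+1,ui-r:ui+r+1]
                lo,hi=w.min(),np.median(w); k=np.clip((lo+hi)/2-w,0,None)
                gy,gx=np.mgrid[vi-r:vi+r+1,ui-r:ui+r+1]; k*=np.hypot(gx-u,gy-v)<4.5
                if k.sum()>0: u,v=(k*gx).sum()/k.sum(),(k*gy).sum()/k.sum()
            out.append((u,v,best))
    P=np.array([ray(c,u,v,.08) for u,v,_ in out])
    ce,t,res=fitrig(P); print(c,rep,ce.round(4),round(t,4),res.round(1).tolist(),[tuple(np.round(o[:2],1)) for o in out])
# rim corners read from pics/rawtop.png
px=[(78,68),(355,75),(52,462),(335,468)]
P=np.array([ray("top",140+(a+.5)/6-.5,130+(b+.5)/6-.5,.08) for a,b in px]); print("corners",P[:,:2].round(4).tolist(),P.mean(0).round(4))
E
```

```text
top 0 [0.5422 0.3665] -0.0126 [[0.1, 0.0], [-0.1, 0.1], [0.2, 0.1], [-0.1, -0.2]] [(np.float64(156.9), np.float64(145.4)), (np.float64(193.4), np.float64(145.9)), (np.float64(153.2), np.float64(202.3)), (np.float64(190.6), np.float64(202.9))]
top 1 [0.5421 0.3665] -0.0129 [[0.1, 0.1], [-0.2, 0.1], [0.2, 0.1], [-0.0, -0.2]] [(np.float64(156.9), np.float64(145.4)), (np.float64(193.4), np.float64(145.9)), (np.float64(153.2), np.float64(202.4)), (np.float64(190.6), np.float64(202.9))]
scene 0 [0.5445 0.3649] -0.0137 [[-0.4, -0.1], [-0.3, 0.1], [0.4, -0.3], [0.3, 0.3]] [(np.float64(434.7), np.float64(352.7)), (np.float64(391.5), np.float64(318.9)), (np.float64(473.8), np.float64(292.0)), (np.float64(432.4), np.float64(263.2))]
scene 1 [0.5445 0.3649] -0.0135 [[-0.4, -0.1], [-0.3, 0.1], [0.5, -0.2], [0.2, 0.1]] [(np.float64(434.7), np.float64(352.7)), (np.float64(391.5), np.float64(318.9)), (np.float64(473.8), np.float64(292.0)), (np.float64(432.3), np.float64(263.1))]
corners [[0.6386, 0.431], [0.635, 0.2982], [0.4485, 0.4335], [0.4456, 0.3008]] [0.5419 0.3659 0.08  ]
```

```bash
python3 -m jog '[{"gripper":255,"dx":0.04,"dy":-0.015,"dz":0,"wx":0,"wy":0,"wz":0.009},{"gripper":255,"dx":0.04,"dy":-0.015,"dz":0,"wx":0,"wy":0,"wz":0},{"gripper":255,"dx":0.04,"dy":-0.015,"dz":0,"wx":0,"wy":0,"wz":0},{"gripper":255,"dx":0.04,"dy":-0.015,"dz":0,"wx":0,"wy":0,"wz":0},{"gripper":255,"dx":0.027,"dy":-0.008,"dz":0,"wx":0,"wy":0,"wz":0}]' 30; python3 -m jog '[{"gripper":255,"dx":0,"dy":0,"dz":0.03,"wx":0,"wy":0,"wz":0},{"gripper":255,"dx":0,"dy":0,"dz":0.03,"wx":0,"wy":0,"wz":0},{"gripper":255,"dx":0,"dy":0,"dz":0.03,"wx":0,"wy":0,"wz":0},{"gripper":255,"dx":0,"dy":0,"dz":0.01,"wx":0,"wy":0,"wz":0},{"gripper":255,"dx":0,"dy":0,"dz":0,"wx":0,"wy":0,"wz":0}]' 30; python3 - <<'E'
from h import *
st()
for c in ["top","scene"]:
    p,d=eyes.camera(c); cv2.imwrite(f"pics/{c}3.png",p[:,:,::-1]); np.save(f"d3_{c}.npy",d)
st()
E
```

```text
time_s: 10.25
eef_pos: [0.5463, 0.3664, 0.3162]
tool_rot: [[0.013, 1.0, -0.001], [1.0, -0.013, -0.0], [-0.0, -0.001, -1.0]]
wrist_force: [0.5, -0.5, -4.3]
grip_width: 0.153
time_s: 10.88
eef_pos: [0.5475, 0.3645, 0.2162]
tool_rot: [[0.015, 1.0, -0.001], [1.0, -0.015, -0.001], [-0.001, -0.001, -1.0]]
wrist_force: [0.2, 0.6, -4.4]
grip_width: 0.151
10.88 pos [0.5475 0.3645 0.2162] F [ 0.23  0.59 -4.37] g 0.151
[[0.0147, 0.9999, -0.0012], [0.9999, -0.0147, -0.0007], [-0.0007, -0.0012, -1.0]]
q [ 0.102  0.825 -1.196  1.537  0.782  1.323  0.373]
10.97 pos [0.5478 0.3655 0.218 ] F [-0.01 -0.2  -2.65] g 0.148
[[0.0143, 0.9999, 0.001], [0.9999, -0.0143, 0.0012], [0.0013, 0.001, -1.0]]
q [ 0.102  0.823 -1.197  1.535  0.782  1.323  0.373]
```

View pics/scene3.png

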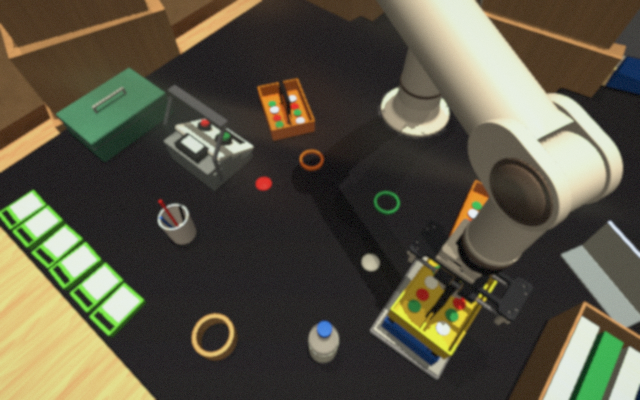

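View pics/top3.png

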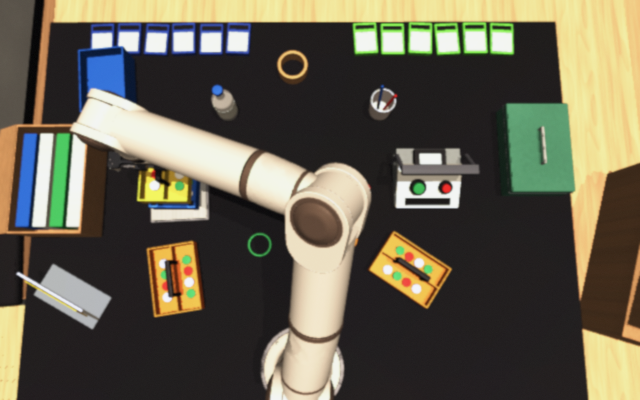

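```bash
python3 - <<'E'
from m import *
q=cv2.imread("pics/scene3.png"); a=q[225:385,360:520]; a=cv2.resize(a,None,fx=3.75,fy=3.75,interpolation=cv2.INTER_CUBIC); cv2.imwrite("pics/c3s.png",a)
q=cv2.imread("pics/top3.png"); a=q[140:230,120:220]; a=cv2.resize(a,None,fx=6,fy=6,interpolation=cv2.INTER_CUBIC); cv2.imwrite("pics/c3t.png",a)
E
```

```text
(no output)
```

View pics/c3s.png

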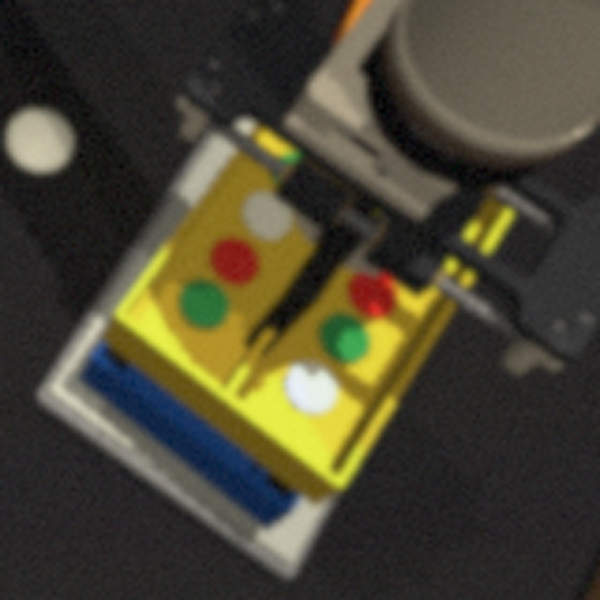

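View pics/c3t.png

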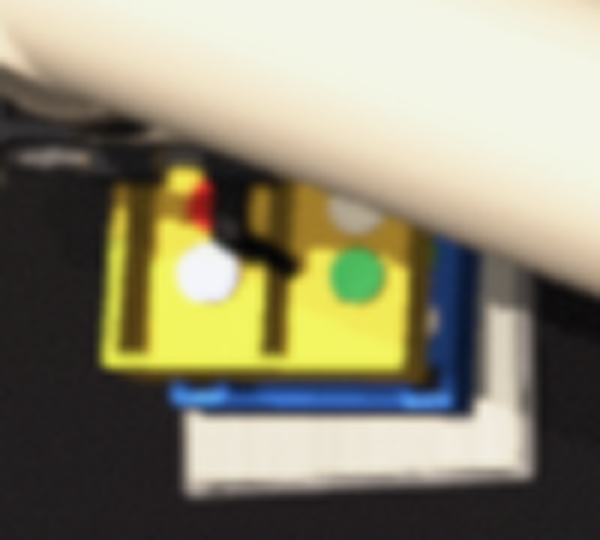

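```bash
cat >> m.py <<'E'
def ray(c,u,v,z):
    k=eyes.calibration(c); M=k["camera_from_world"]; R=M[:3,:3]; o=-R.T@M[:3,3]
    w=R.T@np.array([(u-k["cx"])/k["fx"],(v-k["cy"])/k["fy"],1]); return o+w*(z-o[2])/w[2]
E
python3 - <<'E'
from m import *
z=.1753
f=lambda a,b:(360+(a+.5)/3.75-.5,225+(b+.5)/3.75-.5)
A=ray("scene",*f(115,318),z);B=ray("scene",*f(343,489),z); print(A,B,"mid",(A+B)/2,"len",np.linalg.norm(A-B),"yaw",np.arctan2(-(B-A)[0],(B-A)[1]), "center",(A+B)/2-[.095,0,0])
g=lambda a,b:(120+(a+.5)/6-.5,140+(b+.5)/6-.5)
A=ray("top",*g(100,369),z);B=ray("top",*g(409,369),z); print(A,B,"len",np.linalg.norm(A-B),"center",(A+B)/2+[.095,0,0])
# model overlay in both with current best guess
for c,nm in(("scene","c"),("top","c")):
    q=cv2.imread(f"pics/{c}3.png"); s=4
    big=cv2.resize(q,None,fx=s,fy=s,interpolation=cv2.INTER_CUBIC)
    for (x,y,t,zz,col) in [(.5478,.3655,-.0143,z,(255,0,255)),(.5422,.3665,-.013,.08,(0,255,255)),(.5445,.3649,-.013,.08,(0,255,0))]:
        R=np.array([[np.cos(t),-np.sin(t)],[np.sin(t),np.cos(t)]]); C=np.array([[95,65],[95,-65],[-95,-65],[-95,65]])/1000@R.T+[x,y]
        uv=proj(c,np.c_[C,np.full(4,zz)]); cv2.polylines(big,[np.round((uv+.5)*s-.5).astype(np.int32)],True,col,1)
    o=big[220*4:370*4,360*4:500*4] if c=="scene" else big[140*4:230*4,120*4:220*4]
    cv2.imwrite(f"pics/ov_{c}.png",o)
E
```

```text
[0.64351442 0.3013888  0.1753    ] [0.64313901 0.43036206 0.1753    ] mid [0.64332671 0.36587543 0.1753    ] len 0.12897381328032262 yaw 0.0029107524162925516 center [0.54832671 0.36587543 0.1753    ]
[0.45047468 0.43478563 0.1753    ] [0.45041043 0.29957405 0.1753    ] len 0.1352115981791877 center [0.54544256 0.36717984 0.1753    ]
```

View pics/ov_scene.png

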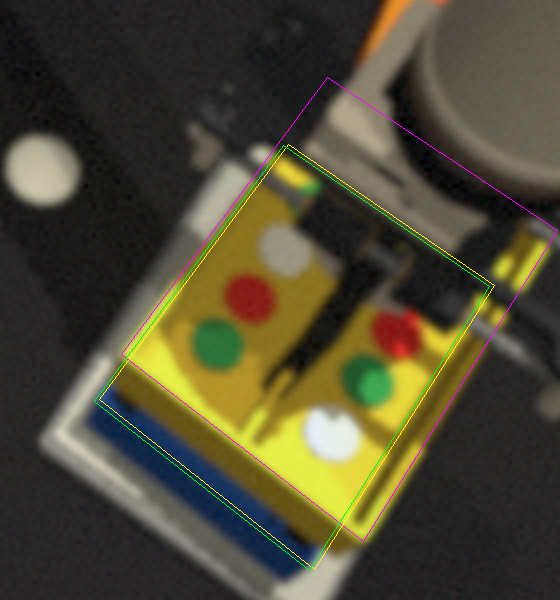

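View pics/ov_top.png

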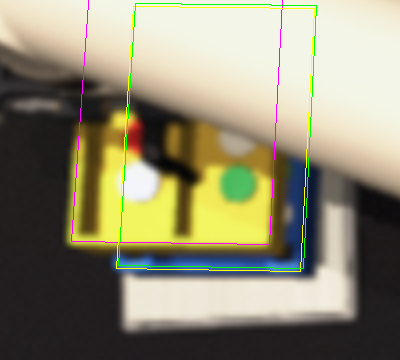

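Both cameras agree: the yellow tray must shift about (-3.5, -0.85) mm to sit over the blue one, and the yaw already matches. I'll correct that and lower in steps.

```bash
python3 -m jog '[{"gripper":255,"dx":-0.001,"dy":-0.0035,"dz":0.01,"wx":0,"wy":0,"wz":0},{"gripper":255,"dx":0,"dy":0,"dz":0.01,"wx":0,"wy":0,"wz":0},{"gripper":255,"dx":0,"dy":0,"dz":0.01,"wx":0,"wy":0,"wz":0},{"gripper":255,"dx":0,"dy":0,"dz":0.003,"wx":0,"wy":0,"wz":0},{"gripper":255,"dx":0,"dy":0,"dz":0,"wx":0,"wy":0,"wz":0}]' 30; python3 - <<'E'
from m import *
o=st(); x,y,zt=o["eef_pos"]; z=zt+.0033-.045
t=-.0143
for c in ["top","scene"]:
    p,d=eyes.camera(c); q=p[:,:,::-1].copy(); cv2.imwrite(f"pics/{c}4.png",q); s=4
    big=cv2.resize(q,None,fx=s,fy=s,interpolation=cv2.INTER_CUBIC)
    for (x_,y_,zz,col) in [(x,y,z,(255,0,255)),((.5422,.3665,.08,(0,255,0)) if c=="top" else (.5445,.3649,.08,(0,255,0)))]:
        R=np.array([[np.cos(t),-np.sin(t)],[np.sin(t),np.cos(t)]]); C=np.array([[95,65],[95,-65],[-95,-65],[-95,65]])/1000@R.T+[x_,y_]
        uv=proj(c,np.c_[C,np.full(4,zz)]); cv2.polylines(big,[np.round((uv+.5)*s-.5).astype(np.int32)],True,col,1)
    o=big[230*4:380*4,360*4:500*4] if c=="scene" else big[140*4:230*4,120*4:220*4]
    cv2.imwrite(f"pics/ov4_{c}.png",o)
E
```

```text
time_s: 11.6
eef_pos: [0.5436, 0.3641, 0.1834]
tool_rot: [[0.014, 1.0, -0.001], [1.0, -0.014, -0.0], [-0.0, -0.001, -1.0]]
wrist_force: [0.0, 0.5, -3.5]
grip_width: 0.151
11.6 pos [0.5436 0.3641 0.1834] F [ 0.02  0.48 -3.48] g 0.151
[[0.0137, 0.9999, -0.0005], [0.9999, -0.0137, -0.0001], [-0.0001, -0.0005, -1.0]]
q [ 0.096  0.851 -1.173  1.575  0.811  1.272  0.349]
```

View pics/ov4_scene.png

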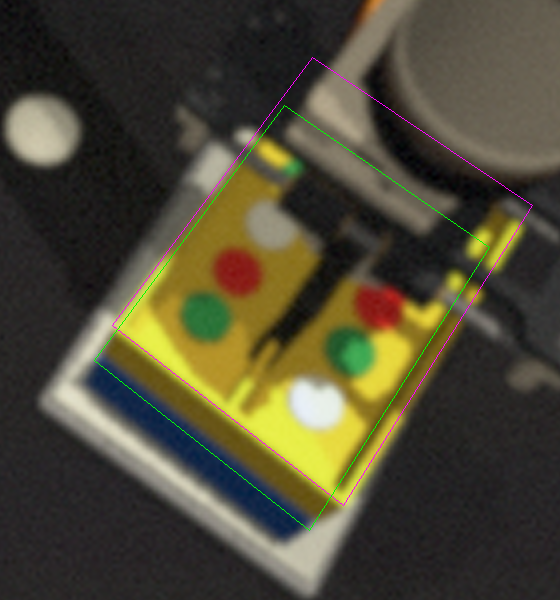

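View pics/ov4_top.png

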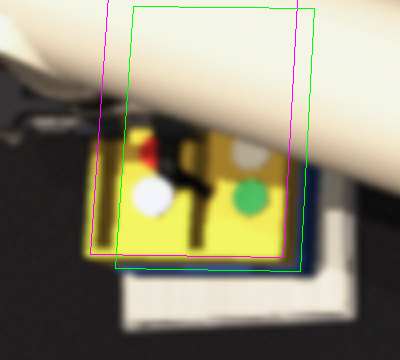

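```bash
python3 -m jog '[{"gripper":255,"dx":0.0005,"dy":0.0005,"dz":0.003,"wx":0,"wy":0,"wz":0},{"gripper":255,"dx":0,"dy":0,"dz":0.003,"wx":0,"wy":0,"wz":0},{"gripper":255,"dx":0,"dy":0,"dz":0.003,"wx":0,"wy":0,"wz":0},{"gripper":255,"dx":0,"dy":0,"dz":0.002,"wx":0,"wy":0,"wz":0},{"gripper":255,"dx":0,"dy":0,"dz":0,"wx":0,"wy":0,"wz":0}]' 30
```

```text
time_s: 12.32
eef_pos: [0.5441, 0.3645, 0.1725]
tool_rot: [[0.014, 1.0, -0.0], [1.0, -0.014, -0.0], [-0.0, -0.0, -1.0]]
wrist_force: [-0.4, -0.3, -3.4]
grip_width: 0.149
```

No contact at 4 mm below the level where the lugs would stand on the rim, so they have entered the sockets. Continuing down.

```bash
python3 -m jog '[{"gripper":255,"dx":0,"dy":0,"dz":0.002,"wx":0,"wy":0,"wz":0},{"gripper":255,"dx":0,"dy":0,"dz":0.002,"wx":0,"wy":0,"wz":0},{"gripper":255,"dx":0,"dy":0,"dz":0.001,"wx":0,"wy":0,"wz":0},{"gripper":255,"dx":0,"dy":0,"dz":0.001,"wx":0,"wy":0,"wz":0},{"gripper":255,"dx":0,"dy":0,"dz":0,"wx":0,"wy":0,"wz":0}]' 30
```

```text
time_s: 12.95
eef_pos: [0.5442, 0.3647, 0.1668]
tool_rot: [[0.014, 1.0, 0.0], [1.0, -0.014, 0.0], [0.0, 0.0, -1.0]]
wrist_force: [0.7, 0.8, -3.9]
grip_width: 0.153
```

```bash
python3 -m jog '[{"gripper":255,"dx":0,"dy":0,"dz":0.001,"wx":0,"wy":0,"wz":0},{"gripper":255,"dx":0,"dy":0,"dz":0.001,"wx":0,"wy":0,"wz":0},{"gripper":255,"dx":0,"dy":0,"dz":0,"wx":0,"wy":0,"wz":0},{"gripper":255,"dx":0,"dy":0,"dz":0,"wx":0,"wy":0,"wz":0},{"gripper":255,"dx":0,"dy":0,"dz":0,"wx":0,"wy":0,"wz":0}]' 30
```

```text
time_s: 13.58
eef_pos: [0.5443, 0.3647, 0.1666]
tool_rot: [[0.014, 1.0, 0.001], [1.0, -0.014, -0.0], [-0.0, 0.001, -1.0]]
wrist_force: [-2.9, -3.6, 7.4]
grip_width: 0.148
```

It is seated: the contact force rose at TCP z 0.1666, where 0.1667 was expected. Releasing.

```bash
python3 -m jog '[{"gripper":255,"dx":0,"dy":0,"dz":-0.001,"wx":0,"wy":0,"wz":0},{"gripper":180,"dx":0,"dy":0,"dz":0,"wx":0,"wy":0,"wz":0},{"gripper":120,"dx":0,"dy":0,"dz":0,"wx":0,"wy":0,"wz":0},{"gripper":60,"dx":0,"dy":0,"dz":0,"wx":0,"wy":0,"wz":0},{"gripper":0,"dx":0,"dy":0,"dz":0,"wx":0,"wy":0,"wz":0}]' 30; python3 -m jog '[{"gripper":0,"dx":0,"dy":0,"dz":0,"wx":0,"wy":0,"wz":0},{"gripper":0,"dx":0,"dy":0,"dz":0,"wx":0,"wy":0,"wz":0},{"gripper":0,"dx":0,"dy":0,"dz":0,"wx":0,"wy":0,"wz":0},{"gripper":0,"dx":0,"dy":0,"dz":0,"wx":0,"wy":0,"wz":0},{"gripper":0,"dx":0,"dy":0,"dz":0,"wx":0,"wy":0,"wz":0}]'
```

```text
time_s: 14.2
eef_pos: [0.5442, 0.3647, 0.1656]
tool_rot: [[0.014, 1.0, -0.0], [1.0, -0.014, 0.0], [0.0, -0.0, -1.0]]
wrist_force: [-0.1, -0.5, 1.0]
grip_width: 0.541
time_s: 14.82
eef_pos: [0.5442, 0.3646, 0.1657]
tool_rot: [[0.014, 1.0, 0.0], [1.0, -0.014, -0.0], [-0.0, 0.0, -1.0]]
wrist_force: [-1.1, 0.1, -0.5]
grip_width: 0.993
```

```bash
python3 -m jog '[{"gripper":0,"dx":0,"dy":0,"dz":-0.02,"wx":0,"wy":0,"wz":0},{"gripper":0,"dx":0,"dy":0,"dz":-0.03,"wx":0,"wy":0,"wz":0},{"gripper":0,"dx":0,"dy":0,"dz":-0.05,"wx":0,"wy":0,"wz":0},{"gripper":0,"dx":0,"dy":0,"dz":-0.05,"wx":0,"wy":0,"wz":0},{"gripper":0,"dx":-0.04,"dy":0,"dz":-0.02,"wx":0,"wy":0,"wz":0}]'; python3 - <<'E'
from m import *
o=st()
for c in ["top","scene"]:
    p,d=eyes.camera(c); q=p[:,:,::-1].copy(); cv2.imwrite(f"pics/{c}5.png",q)
E
```

```text
time_s: 15.45
eef_pos: [0.542, 0.3292, 0.3413]
tool_rot: [[0.007, 1.0, 0.004], [1.0, -0.007, 0.006], [0.006, 0.004, -1.0]]
wrist_force: [0.9, -0.7, -0.3]
grip_width: 1.003
15.45 pos [0.542  0.3292 0.3413] F [ 0.85 -0.75 -0.3 ] g 1.003
[[0.0074, 1.0, 0.0041], [1.0, -0.0074, 0.006], [0.006, 0.0041, -1.0]]
q [ 0.212  0.693 -1.308  1.458  0.668  1.485  0.48 ]
```

View pics/scene5.png

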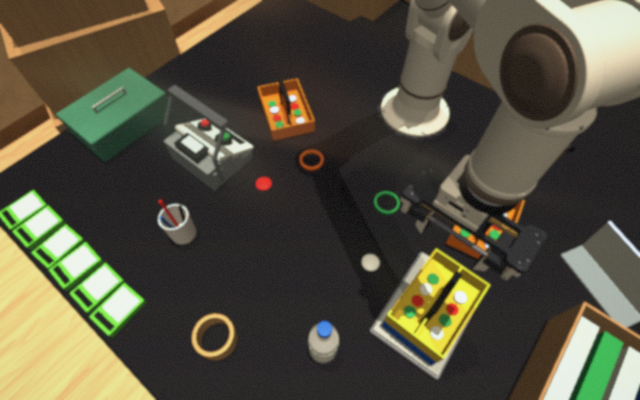

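The tray sits in the sockets at scene px (437,303). I'll check its pose numerically now that the view is clear, then head for the button with the gripper closing on the way.

```bash
python3 -m jog '[{"gripper":255,"dx":-0.05,"dy":-0.01,"dz":0,"wx":0,"wy":0,"wz":0},{"gripper":255,"dx":-0.055,"dy":-0.01,"dz":0,"wx":0,"wy":0,"wz":0},{"gripper":255,"dx":-0.055,"dy":-0.01,"dz":0,"wx":0,"wy":0,"wz":0},{"gripper":255,"dx":-0.055,"dy":-0.01,"dz":0,"wx":0,"wy":0,"wz":0},{"gripper":255,"dx":-0.055,"dy":-0.01,"dz":0,"wx":0,"wy":0,"wz":0}]' 20; python3 -m jog '[{"gripper":255,"dx":-0.055,"dy":-0.01,"dz":0,"wx":0,"wy":0,"wz":0},{"gripper":255,"dx":-0.055,"dy":-0.01,"dz":0,"wx":0,"wy":0,"wz":0},{"gripper":255,"dx":-0.055,"dy":-0.01,"dz":0,"wx":0,"wy":0,"wz":0},{"gripper":255,"dx":-0.055,"dy":-0.01,"dz":0,"wx":0,"wy":0,"wz":0},{"gripper":255,"dx":-0.055,"dy":-0.01,"dz":0,"wx":0,"wy":0,"wz":-0.015}]' 20; python3 - <<'E'
from m import *
o=st()
for c in ["top","scene"]:
    p,d=eyes.camera(c); q=p[:,:,::-1].copy(); cv2.imwrite(f"pics/{c}6.png",q)
    hsv=cv2.cvtColor(p,cv2.COLOR_RGB2HSV); W=cloud(c,d); H,S,V=[hsv[...,i].astype(int) for i in range(3)]; z=W[...,2]
    n=np.hypot(W[...,0]-.544,W[...,1]-.365)<.15
    y=n&(H>20)&(H<36)&(S>110)&(z>.08); r=W[y&(abs(z-.125)<.012)]; print(c,"rim",rect(r),"p50/90 z",np.percentile(r[:,2],[50,90]).round(4))
    b=n&(V<70)&(z>.15); print(" handle top z",np.percentile(W[b][:,2],[50,90]).round(4), W[b].mean(0).round(4),b.sum())
    s=4; big=cv2.resize(q,None,fx=s,fy=s,interpolation=cv2.INTER_CUBIC); t=-.0137
    x_,y_=((.5422,.3665) if c=="top" else (.5445,.3649))
    R=np.array([[np.cos(t),-np.sin(t)],[np.sin(t),np.cos(t)]]); C=np.array([[95,65],[95,-65],[-95,-65],[-95,65]])/1000@R.T+[x_,y_]
    for zz,col in((.125,(255,0,255)),(.09,(0,255,0))):
        uv=proj(c,np.c_[C,np.full(4,zz)]); cv2.polylines(big,[np.round((uv+.5)*s-.5).astype(np.int32)],True,col,1)
    o=big[230*4:380*4,360*4:500*4] if c=="scene" else big[120*4:230*4,120*4:220*4]
    cv2.imwrite(f"pics/ov6_{c}.png",o)
    for q in("lower_tray","handle"): print(q,[(np.round(v["position"],4).tolist(),round(v["conf"],2)) for v in eyes.mark_of(c,q)])
E
```

```text
time_s: 16.18
eef_pos: [0.4894, 0.0542, 0.336]
tool_rot: [[0.013, 1.0, 0.0], [1.0, -0.013, 0.001], [0.001, 0.0, -1.0]]
wrist_force: [0.9, 0.3, -0.3]
grip_width: 0.506
time_s: 16.8
eef_pos: [0.4358, -0.2203, 0.3365]
tool_rot: [[-0.002, 1.0, 0.0], [1.0, 0.002, -0.002], [-0.002, 0.0, -1.0]]
wrist_force: [0.8, -0.7, -0.7]
grip_width: 0.008
16.8 pos [ 0.4358 -0.2203  0.3365] F [ 0.77 -0.65 -0.7 ] g 0.008
[[-0.0019, 1.0, 0.0004], [1.0, 0.0019, -0.0019], [-0.0019, 0.0004, -1.0]]
q [ 1.592  0.424 -1.483  1.806  0.438  1.32   1.575]
top rim [[543.1, 365.5], [133.0, 192.5], 89.6] p50/90 z [0.124  0.1285]
 handle top z [0.1796 0.1836] [0.5407 0.3638 0.1783] 169
lower_tray []
handle [([0.2737, -0.3022, 0.1066], 0.94), ([0.5431, 0.3674, 0.1737], 0.85), ([0.251, 0.3539, 0.0987], 0.66)]
scene rim [[545.1, 365.4], [130.2, 192.6], 89.5] p50/90 z [0.1235 0.1259]
 handle top z [0.1781 0.1798] [0.5514 0.3646 0.177 ] 247
lower_tray []
handle [([0.544, 0.3655, 0.1704], 0.97), ([0.2767, -0.3015, 0.1013], 0.64), ([0.2468, 0.3566, 0.0995], 0.58)]
```

View pics/ov6_scene.png

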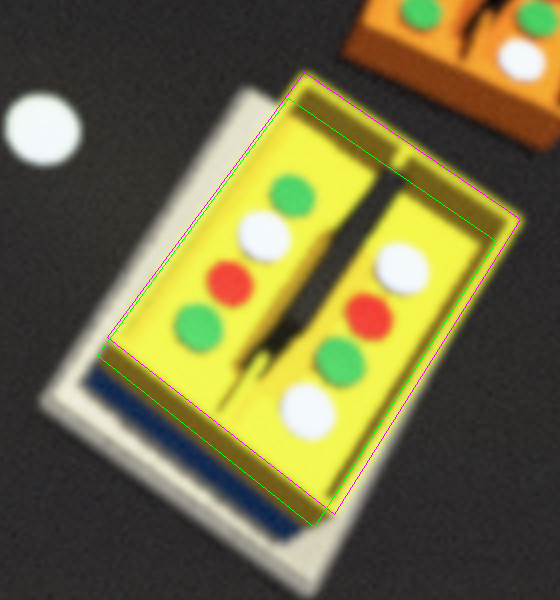

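View pics/ov6_top.png

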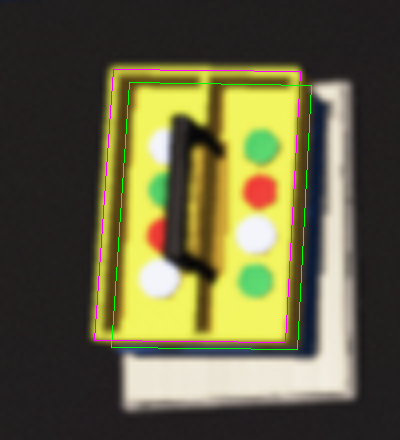

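View pics/scene6.png

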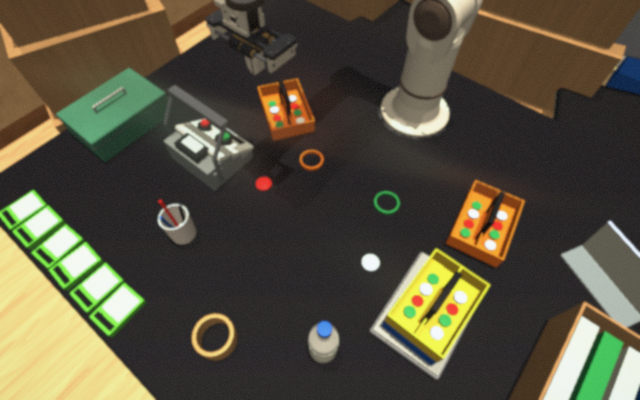

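The overlay matches the seated pose: rim z is about 0.125 and handle about 0.170, sitting over the blue centre to within about 1 mm. Joint 3 is near its limit in this posture, so I'll undo the half turn before tilting.

```bash
python3 -m jog '[{"gripper":255,"dx":0,"dy":0,"dz":0,"wx":0,"wy":0,"wz":0.157},{"gripper":255,"dx":0,"dy":0,"dz":0,"wx":0,"wy":0,"wz":0.157},{"gripper":255,"dx":0,"dy":0,"dz":0,"wx":0,"wy":0,"wz":0.157},{"gripper":255,"dx":0,"dy":0,"dz":0,"wx":0,"wy":0,"wz":0.157},{"gripper":255,"dx":0,"dy":0,"dz":0,"wx":0,"wy":0,"wz":0.157}]'; python3 -m jog '[{"gripper":255,"dx":0,"dy":0,"dz":0,"wx":0,"wy":0,"wz":0.157},{"gripper":255,"dx":0,"dy":0,"dz":0,"wx":0,"wy":0,"wz":0.157},{"gripper":255,"dx":0,"dy":0,"dz":0,"wx":0,"wy":0,"wz":0.157},{"gripper":255,"dx":0,"dy":0,"dz":0,"wx":0,"wy":0,"wz":0.157},{"gripper":255,"dx":0,"dy":0,"dz":0,"wx":0,"wy":0,"wz":0.157}]'; python3 -m jog '[{"gripper":255,"dx":0,"dy":0,"dz":0,"wx":0,"wy":0,"wz":0.157},{"gripper":255,"dx":0,"dy":0,"dz":0,"wx":0,"wy":0,"wz":0.157},{"gripper":255,"dx":0,"dy":0,"dz":0,"wx":0,"wy":0,"wz":0.157},{"gripper":255,"dx":0,"dy":0,"dz":0,"wx":0,"wy":0,"wz":0.157},{"gripper":255,"dx":0,"dy":0,"dz":0,"wx":0,"wy":0,"wz":0.157}]' ;python3 -m jog '[{"gripper":255,"dx":0,"dy":0,"dz":0,"wx":0,"wy":0,"wz":0.157},{"gripper":255,"dx":0,"dy":0,"dz":0,"wx":0,"wy":0,"wz":0.157},{"gripper":255,"dx":0,"dy":0,"dz":0,"wx":0,"wy":0,"wz":0.157},{"gripper":255,"dx":0,"dy":0,"dz":0,"wx":0,"wy":0,"wz":0.157},{"gripper":255,"dx":0,"dy":0,"dz":0,"wx":0,"wy":0,"wz":0.158}]'; python3 - <<'E'
from m import *
st()
p,d=eyes.camera("top"); W=cloud("top",d)
hsv=cv2.cvtColor(p,cv2.COLOR_RGB2HSV); H,S,V=[hsv[...,i].astype(int) for i in range(3)]
for nm,x,y,m in(("green",.498,-.325,(H>40)&(H<85)),("red",.498,-.403,(H<8)|(H>172))):
    k=m&(S>100)&(np.hypot(W[...,0]-x,W[...,1]-y)<.03); vv,uu=np.nonzero(k)
    if k.sum(): (u,v),r=cv2.minEnclosingCircle(np.c_[uu,vv].astype(np.float32)); print(nm,k.sum(),ray("top",u,v,.091).round(4),r,ray("top",uu.mean(),vv.mean(),.091).round(4))
cv2.imwrite("pics/b.png",cv2.resize(p[130:230,370:490,::-1],None,fx=6,fy=6,interpolation=cv2.INTER_CUBIC))
E
```

```text
time_s: 17.73
eef_pos: [0.4368, -0.2166, 0.3361]
tool_rot: [[0.707, 0.708, 0.0], [0.708, -0.707, -0.001], [-0.001, 0.001, -1.0]]
wrist_force: [-0.4, -0.3, -0.1]
grip_width: 0.005
time_s: 18.35
eef_pos: [0.4369, -0.2165, 0.3361]
tool_rot: [[1.0, 0.001, 0.0], [0.001, -1.0, -0.001], [0.0, 0.001, -1.0]]
wrist_force: [-0.5, 0.3, -0.4]
grip_width: 0.002
time_s: 18.98
eef_pos: [0.4369, -0.2165, 0.3361]
tool_rot: [[0.708, -0.706, 0.0], [-0.706, -0.708, -0.001], [0.001, 0.0, -1.0]]
wrist_force: [-1.1, -0.4, -0.8]
grip_width: 0.008
time_s: 19.6
eef_pos: [0.4369, -0.2164, 0.336]
tool_rot: [[0.001, -1.0, 0.0], [-1.0, -0.001, -0.0], [0.0, -0.0, -1.0]]
wrist_force: [0.3, -0.5, -0.9]
grip_width: 0.006
19.6 pos [ 0.4369 -0.2164  0.336 ] F [ 0.29 -0.54 -0.88] g 0.006
[[0.001, -1.0, 0.0003], [-1.0, -0.001, -0.0004], [0.0004, -0.0003, -1.0]]
q [ 1.191  0.158 -0.866  1.815  0.128  1.226 -1.282]
```

View pics/b.png

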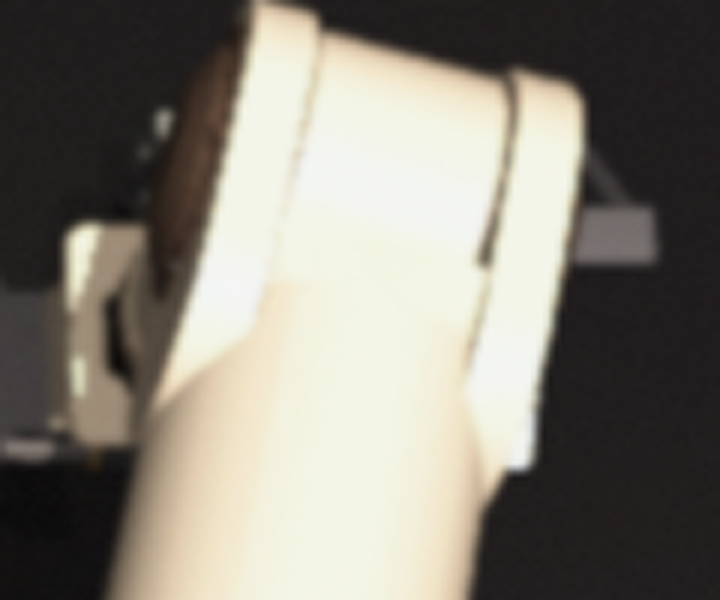

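The arm hides the terminal from the top camera, so I'll use the earlier pictures for the button.

```bash
python3 - <<'E'
from m import *
for c in("top","scene"):
    q=cv2.imread(f"pics/{c}0.png"); h=cv2.cvtColor(q,cv2.COLOR_BGR2HSV).astype(int); H,S,V=[h[...,i] for i in range(3)]
    for nm,x,y,zb,m in(("green",.498,-.325,.091,(H>40)&(H<85)),("red",.498,-.403,.089,(H<8)|(H>172))):
        u0,v0=proj(c,np.array([[x,y,zb]]))[0]; vv,uu=np.mgrid[:400,:640]; k=m&(S>90)&(V>60)&(np.hypot(uu-u0,vv-v0)<11)
        vv,uu=np.nonzero(k); (u,v),r=cv2.minEnclosingCircle(np.c_[uu,vv].astype(np.float32)); print(c,nm,k.sum(),round(r,1),"pred",u0.round(1),v0.round(1),"got",round(u,1),round(v,1),ray(c,u,v,zb).round(4),ray(c,uu.mean(),vv.mean(),zb).round(4))
    s=6; u0,v0=proj(c,np.array([[.498,-.34,.091]]))[0].astype(int)
    big=cv2.resize(q,None,fx=s,fy=s,interpolation=cv2.INTER_CUBIC)
    # predicted top circle, terminal origin (0.532,-0.357), yaw 0
    n=np.array([-.469,0,.883]); a=np.array([.883,0,.469]); b=np.array([0,1,0])
    T=np.array([.532,-.357,0])+np.array([-.034,.032,.091]); ph=np.linspace(0,2*np.pi,40)
    for off,r,col in((0,.016,(255,0,255)),(-.011,.024,(255,255,0))):
        P=T+n*off+r*(np.cos(ph)[:,None]*a+np.sin(ph)[:,None]*b); uv=proj(c,P); cv2.polylines(big,[np.round((uv+.5)*s-.5).astype(np.int32)],True,col,1)
    cv2.imwrite(f"pics/bt_{c}.png",big[(v0-45)*s:(v0+40)*s,(u0-50)*s:(u0+60)*s])
E
```

```text
top green 121 6.3 pred 418.6 188.4 got 418.3 187.7 [ 0.5001 -0.3244  0.091 ] [ 0.5002 -0.3245  0.091 ]
top red 85 5.2 pred 446.2 188.5 got 445.9 187.7 [ 0.5003 -0.4021  0.089 ] [ 0.5006 -0.402   0.089 ]
scene green 49 4.3 pred 224.4 134.1 got 225.5 136.0 [ 0.5009 -0.3178  0.091 ] [ 0.5003 -0.3171  0.091 ]
scene red 65 4.7 pred 205.4 121.3 got 204.5 122.5 [ 0.5027 -0.4017  0.089 ] [ 0.5025 -0.4011  0.089 ]
```

View pics/bt_top.png

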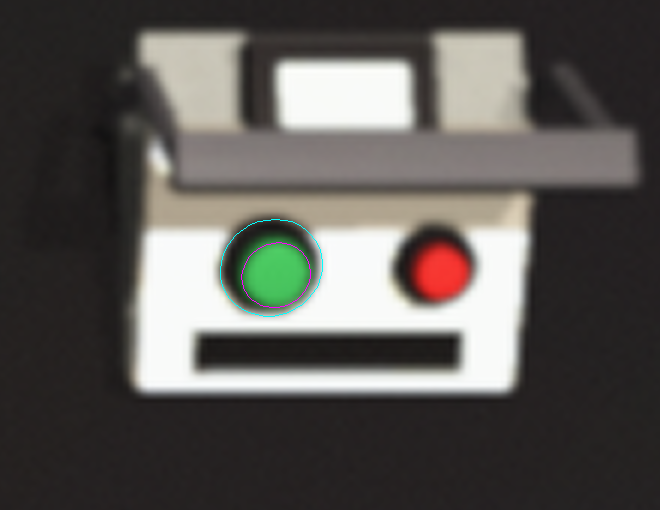

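View pics/bt_scene.png

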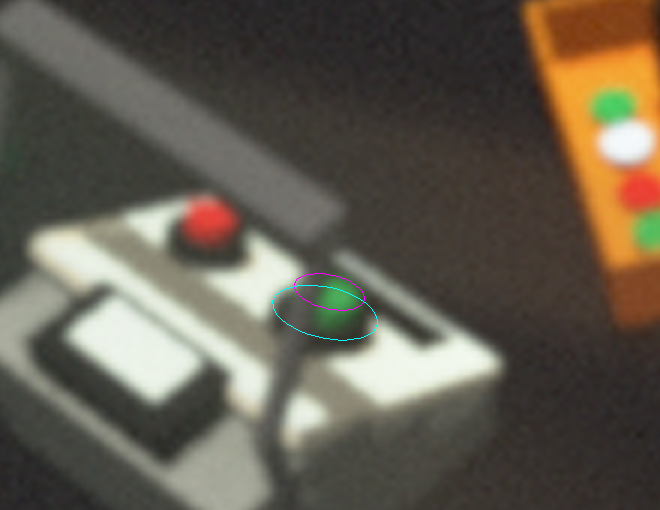

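The top-view overlay (magenta on the green button, px about 418,188) fits. The button face is at about (0.500, -0.325, 0.091). Moving to the pre-press pose with the tilt.

```bash
python3 -m jog '[{"gripper":255,"dx":0.055,"dy":0.015,"dz":0.01,"wx":0,"wy":0,"wz":0},{"gripper":255,"dx":0.054,"dy":0.016,"dz":0.01,"wx":0,"wy":0,"wz":0},{"gripper":255,"dx":0,"dy":0,"dz":0,"wx":0.163,"wy":0,"wz":0},{"gripper":255,"dx":0,"dy":0,"dz":0,"wx":0.163,"wy":0,"wz":0},{"gripper":255,"dx":0,"dy":0,"dz":0,"wx":0.162,"wy":0,"wz":0}]'; cat > b.py <<'E'
from m import *
o=st(); R=o["tool_rot"]; B=np.array([.5,-.325,.091]); tip=o["eef_pos"]+R[:,2]*.014
print("tip->button in tool axes mm",((R.T@(B-tip))*1000).round(1)); D=np.array([.469,0,-.883]); print("rot err (tool axes) rad", np.cross(R.T@R[:,2],R.T@D).round(4), "x.z",R[:,0].round(4))
E
python3 b.py
```

```text
time_s: 20.27
eef_pos: [0.4065, -0.3257, 0.3157]
tool_rot: [[0.009, -0.888, 0.459], [-1.0, -0.008, 0.004], [0.0, -0.459, -0.888]]
wrist_force: [-0.6, 2.4, -0.5]
grip_width: 0.003
20.27 pos [ 0.4065 -0.3257  0.3157] F [-0.58  2.36 -0.47] g 0.003
[[0.0086, -0.8884, 0.4589], [-1.0, -0.0077, 0.0039], [0.0001, -0.4589, -0.8885]]
q [ 1.674  0.017 -0.811  2.058 -0.487  0.814 -0.405]
tip->button in tool axes mm [1.000e-01 2.000e+01 2.286e+02]
rot err (tool axes) rad [ 0.0114  0.004  -0.    ] x.z [ 8.6e-03 -1.0e+00  1.0e-04]
```

```bash
python3 -m jog '[{"gripper":255,"dx":0,"dy":0.02,"dz":0.02,"wx":0,"wy":0,"wz":0},{"gripper":255,"dx":0,"dy":0,"dz":0.05,"wx":0,"wy":0,"wz":0},{"gripper":255,"dx":0,"dy":0,"dz":0.05,"wx":0,"wy":0,"wz":0},{"gripper":255,"dx":0,"dy":0,"dz":0.05,"wx":0,"wy":0,"wz":0},{"gripper":255,"dx":0,"dy":0,"dz":0,"wx":0,"wy":0,"wz":0}]'; python3 b.py; python3 - <<'E'
from m import *
for c in ["top","scene"]:
    p,d=eyes.camera(c); q=p[:,:,::-1].copy(); cv2.imwrite(f"pics/{c}7.png",q)
q=cv2.imread("pics/scene7.png"); cv2.imwrite("pics/s7.png",cv2.resize(q[60:210,130:330],None,fx=4,fy=4,interpolation=cv2.INTER_CUBIC))
E
```

```text
time_s: 20.9
eef_pos: [0.4662, -0.3208, 0.1517]
tool_rot: [[0.013, -0.892, 0.453], [-1.0, -0.007, 0.015], [-0.01, -0.453, -0.891]]
wrist_force: [0.7, 0.7, 0.2]
grip_width: 0.006
20.9 pos [ 0.4662 -0.3208  0.1517] F [0.7  0.68 0.17] g 0.006
[[0.0131, -0.8915, 0.4528], [-0.9999, -0.0073, 0.0146], [-0.0097, -0.4529, -0.8915]]
q [ 1.378  0.393 -0.726  2.137 -0.18   0.362 -0.665]
tip->button in tool axes mm [ 5.2 -2.6 55.4]
rot err (tool axes) rad [0.0182 0.0147 0.    ] x.z [ 0.0131 -0.9999 -0.0097]
```

View pics/s7.png

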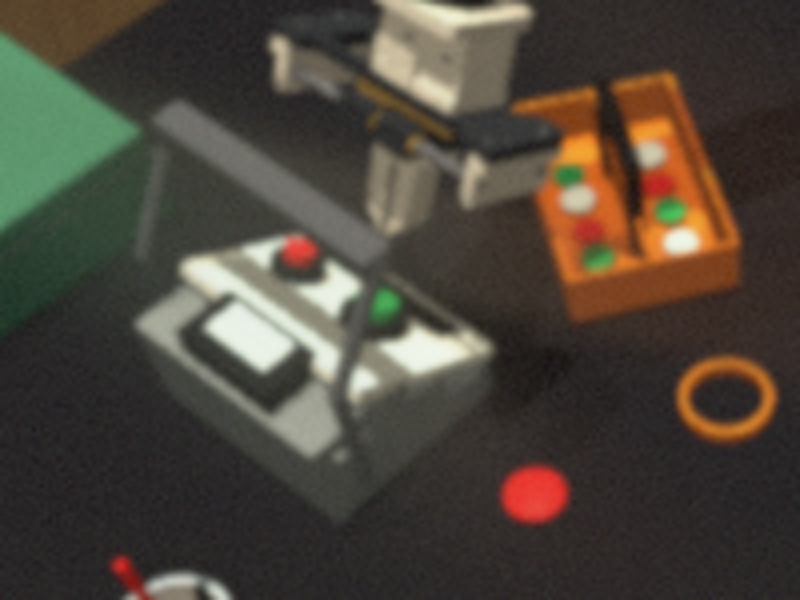

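View pics/top7.png

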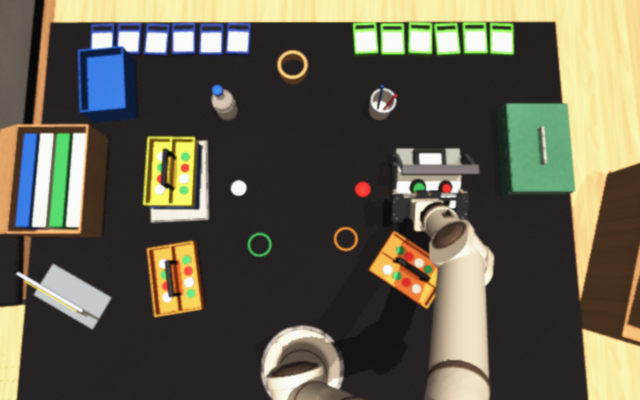

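```bash
python3 -m jog '[{"gripper":255,"dx":0.002,"dy":-0.001,"dz":0,"wx":0.009,"wy":0.007,"wz":0},{"gripper":255,"dx":0.002,"dy":-0.001,"dz":0.005,"wx":0,"wy":0,"wz":0},{"gripper":255,"dx":0,"dy":0,"dz":0.01,"wx":0,"wy":0,"wz":0},{"gripper":255,"dx":0,"dy":0,"dz":0,"wx":0,"wy":0,"wz":0},{"gripper":255,"dx":0,"dy":0,"dz":0,"wx":0,"wy":0,"wz":0}]'; python3 b.py
```

```text
time_s: 21.62
eef_pos: [0.4738, -0.3299, 0.1424]
tool_rot: [[0.001, -0.886, 0.463], [-1.0, -0.002, -0.002], [0.003, -0.463, -0.886]]
wrist_force: [-0.1, -0.5, 0.5]
grip_width: 0.004
21.62 pos [ 0.4738 -0.3299  0.1424] F [-0.1  -0.46  0.53] g 0.004
[[0.0014, -0.8864, 0.4629], [-1.0, -0.0025, -0.0017], [0.0026, -0.4629, -0.8864]]
q [ 1.353  0.42  -0.702  2.132 -0.164  0.32  -0.678]
tip->button in tool axes mm [-5.   0.6 43.7]
rot err (tool axes) rad [ 0.007  -0.0017 -0.    ] x.z [ 0.0014 -1.      0.0026]
```

```bash
python3 -m jog '[{"gripper":255,"dx":-0.002,"dy":0,"dz":0.005,"wx":-0.02,"wy":0,"wz":0},{"gripper":255,"dx":-0.002,"dy":0,"dz":0.01,"wx":-0.02,"wy":0,"wz":0},{"gripper":255,"dx":-0.001,"dy":0,"dz":0.008,"wx":-0.02,"wy":0,"wz":0},{"gripper":255,"dx":0,"dy":0,"dz":0.005,"wx":0,"wy":0,"wz":0},{"gripper":255,"dx":0,"dy":0,"dz":0,"wx":0,"wy":0,"wz":0}]'; python3 b.py
```

```text
time_s: 22.25
eef_pos: [0.486, -0.3248, 0.117]
tool_rot: [[0.002, -0.913, 0.409], [-1.0, -0.002, -0.002], [0.002, -0.409, -0.913]]
wrist_force: [-0.7, 0.1, 0.8]
grip_width: 0.005
22.25 pos [ 0.486  -0.3248  0.117 ] F [-0.67  0.14  0.76] g 0.005
[[0.0016, -0.9126, 0.4089], [-1.0, -0.0024, -0.0015], [0.0024, -0.4089, -0.9126]]
q [ 1.18   0.449 -0.568  2.101 -0.09   0.326 -0.791]
tip->button in tool axes mm [ 0.1 -2.1 15.5]
rot err (tool axes) rad [ 0.0669 -0.0013 -0.    ] x.z [ 0.0016 -1.      0.0024]
```

```bash
python3 -m jog '[{"gripper":255,"dx":0,"dy":-0.002,"dz":0.004,"wx":0,"wy":0,"wz":0},{"gripper":255,"dx":0,"dy":0,"dz":0.004,"wx":0,"wy":0,"wz":0},{"gripper":255,"dx":0,"dy":0,"dz":0.003,"wx":0,"wy":0,"wz":0},{"gripper":255,"dx":0,"dy":0,"dz":0.002,"wx":0,"wy":0,"wz":0},{"gripper":255,"dx":0,"dy":0,"dz":0,"wx":0,"wy":0,"wz":0}]'; python3 b.py; python3 - <<'E'
from m import *
p,d=eyes.camera("scene"); cv2.imwrite("pics/s8.png",cv2.resize(p[60:210,130:330,::-1],None,fx=4,fy=4,interpolation=cv2.INTER_CUBIC))
E
```

```text
time_s: 22.88
eef_pos: [0.4932, -0.3251, 0.1061]
tool_rot: [[0.001, -0.913, 0.409], [-1.0, -0.002, -0.002], [0.003, -0.409, -0.913]]
wrist_force: [-0.1, -0.2, 0.3]
grip_width: 0.007
22.88 pos [ 0.4932 -0.3251  0.1061] F [-0.14 -0.25  0.33] g 0.007
[[0.0012, -0.9126, 0.4089], [-1.0, -0.0022, -0.002], [0.0027, -0.4089, -0.9126]]
q [ 1.15   0.475 -0.547  2.093 -0.077  0.304 -0.805]
tip->button in tool axes mm [-0.1 -0.   2.6]
rot err (tool axes) rad [ 0.0669 -0.0018 -0.    ] x.z [ 0.0012 -1.      0.0027]
```

View pics/s8.png

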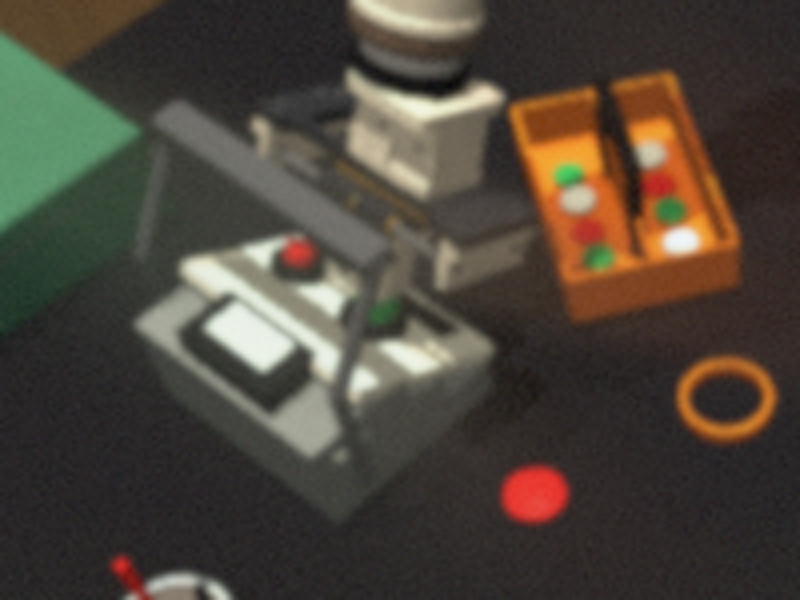

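The fingertips are just above the green button in the crop at (385,290), clear of red at (298,250) and of the lamp bar. Pressing.

```bash
python3 -m jog '[{"gripper":255,"dx":0,"dy":0,"dz":0.002,"wx":0,"wy":0,"wz":0},{"gripper":255,"dx":0,"dy":0,"dz":0.002,"wx":0,"wy":0,"wz":0},{"gripper":255,"dx":0,"dy":0,"dz":0.002,"wx":0,"wy":0,"wz":0},{"gripper":255,"dx":0,"dy":0,"dz":0.0015,"wx":0,"wy":0,"wz":0},{"gripper":255,"dx":0,"dy":0,"dz":0,"wx":0,"wy":0,"wz":0}]'; python3 b.py
```

```text
time_s: 23.55
eef_pos: [0.4967, -0.3253, 0.0997]
tool_rot: [[0.001, -0.912, 0.41], [-1.0, -0.003, -0.003], [0.003, -0.41, -0.912]]
wrist_force: [-1.1, 0.5, 5.2]
grip_width: 0.004
23.55 pos [ 0.4967 -0.3253  0.0997] F [-1.06  0.52  5.23] g 0.004
[[0.0013, -0.9123, 0.4096], [-1.0, -0.0025, -0.0025], [0.0033, -0.4096, -0.9123]]
q [ 1.135  0.489 -0.536  2.09  -0.072  0.29  -0.811]
tip->button in tool axes mm [-0.3  0.6 -4.7]
rot err (tool axes) rad [ 0.0662 -0.0023 -0.    ] x.z [ 0.0013 -1.      0.0033]
```

```bash
python3 -m jog '[{"gripper":255,"dx":0,"dy":0,"dz":0.001,"wx":0,"wy":0,"wz":0},{"gripper":255,"dx":0,"dy":0,"dz":0.001,"wx":0,"wy":0,"wz":0},{"gripper":255,"dx":0,"dy":0,"dz":0.0005,"wx":0,"wy":0,"wz":0},{"gripper":255,"dx":0,"dy":0,"dz":0,"wx":0,"wy":0,"wz":0},{"gripper":255,"dx":0,"dy":0,"dz":0,"wx":0,"wy":0,"wz":0}]'; python3 b.py
```

```text
time_s: 24.18
eef_pos: [0.4973, -0.3254, 0.0989]
tool_rot: [[0.002, -0.912, 0.409], [-1.0, -0.003, -0.003], [0.004, -0.409, -0.912]]
wrist_force: [-11.4, 5.6, 24.0]
grip_width: 0.004
24.18 pos [ 0.4973 -0.3254  0.0989] F [-11.36   5.63  23.97] g 0.004
[[0.0016, -0.9124, 0.4093], [-1.0, -0.0032, -0.0033], [0.0043, -0.4092, -0.9124]]
q [ 1.131  0.49  -0.533  2.09  -0.07   0.288 -0.812]
tip->button in tool axes mm [-0.4  0.7 -5.7]
rot err (tool axes) rad [ 0.0666 -0.0031 -0.    ] x.z [ 0.0016 -1.      0.0043]
```

The force rose steeply from 5 N to 27 N along the panel normal, so the button is bottomed. Backing off.

```bash
python3 -m jog '[{"gripper":255,"dx":0,"dy":0,"dz":-0.005,"wx":0,"wy":0,"wz":0},{"gripper":255,"dx":0,"dy":0,"dz":-0.02,"wx":0,"wy":0,"wz":0},{"gripper":255,"dx":0,"dy":0,"dz":-0.04,"wx":0,"wy":0,"wz":0},{"gripper":255,"dx":0,"dy":0,"dz":-0.04,"wx":0,"wy":0,"wz":0},{"gripper":255,"dx":0,"dy":0,"dz":-0.04,"wx":0,"wy":0,"wz":0}]';python3 -m jog '[{"gripper":255,"dx":0,"dy":0,"dz":-0.04,"wx":0,"wy":0,"wz":0},{"gripper":255,"dx":0,"dy":0,"dz":0,"wx":0,"wy":0,"wz":0},{"gripper":255,"dx":0,"dy":0,"dz":0,"wx":0,"wy":0,"wz":0},{"gripper":255,"dx":0,"dy":0,"dz":0,"wx":0,"wy":0,"wz":0},{"gripper":255,"dx":0,"dy":0,"dz":0,"wx":0,"wy":0,"wz":0}]'; python3 - <<'E'
from m import *
st()
for c in ["top","scene"]:
    p,d=eyes.camera(c); q=p[:,:,::-1].copy(); cv2.imwrite(f"pics/{c}9.png",q)
    for n in("handle","bangle_a","badge_a","bottle","pen_cup"): print(c,n,[(np.round(v["position"],3).tolist(),round(v["conf"],2)) for v in eyes.mark_of(c,n)])
    W=cloud(c,d); h=cv2.cvtColor(p,cv2.COLOR_RGB2HSV).astype(int); k=(h[...,0]>40)&(h[...,0]<85)&(h[...,1]>100)&(np.hypot(W[...,0]-.5,W[...,1]+.325)<.03); print("green z",k.sum(),np.median(W[k],0).round(4) if k.any() else None)
st()
E
```

```text
time_s: 24.8
eef_pos: [0.437, -0.3247, 0.23]
tool_rot: [[0.001, -0.913, 0.408], [-1.0, -0.002, -0.001], [0.002, -0.408, -0.913]]
wrist_force: [-0.6, -0.4, 0.4]
grip_width: 0.006
time_s: 25.42
eef_pos: [0.4217, -0.324, 0.2649]
tool_rot: [[0.002, -0.913, 0.409], [-1.0, -0.002, 0.0], [0.001, -0.409, -0.913]]
wrist_force: [1.4, -0.1, 0.4]
grip_width: 0.005
25.43 pos [ 0.4217 -0.324   0.2649] F [ 1.4  -0.06  0.44] g 0.005
[[0.0022, -0.9128, 0.4085], [-1.0, -0.0023, 0.0001], [0.0008, -0.4085, -0.9128]]
q [ 1.506  0.124 -0.75   2.076 -0.324  0.694 -0.575]
top handle [([0.544, 0.368, 0.173], 0.94), ([0.28, -0.3, 0.103], 0.88), ([0.25, 0.356, 0.096], 0.79), ([0.755, 0.228, 0.0], 0.36)]
top bangle_a [([0.507, -0.184, -0.003], 0.67), ([0.36, -0.123, -0.001], 0.54), ([0.346, 0.129, 0.002], 0.45)]
top badge_a [([0.514, 0.192, -0.001], 0.75)]
top bottle [([0.753, 0.225, -0.001], 0.56)]
top pen_cup [([0.759, -0.234, -0.002], 0.81)]
green z 123 [ 0.4996 -0.3234  0.0903]
scene handle [([0.545, 0.366, 0.173], 0.73), ([0.249, 0.358, 0.102], 0.67), ([0.276, -0.303, 0.099], 0.63)]
scene bangle_a [([0.365, -0.126, -0.006], 0.65), ([0.352, 0.122, -0.0], 0.56)]
scene badge_a [([0.507, -0.179, 0.002], 0.7), ([0.517, 0.193, 0.0], 0.5)]
scene bottle [([0.75, 0.228, -0.003], 0.66)]
scene pen_cup [([0.759, -0.239, 0.003], 0.66)]
green z 38 [ 0.5005 -0.3175  0.0886]
26.02 pos [ 0.4217 -0.3248  0.266 ] F [-0.5  -0.55  0.16] g 0.004
[[0.0011, -0.9125, 0.4091], [-1.0, -0.0023, -0.0023], [0.003, -0.4091, -0.9125]]
q [ 1.507  0.122 -0.75   2.075 -0.324  0.694 -0.575]
```

View pics/scene9.png

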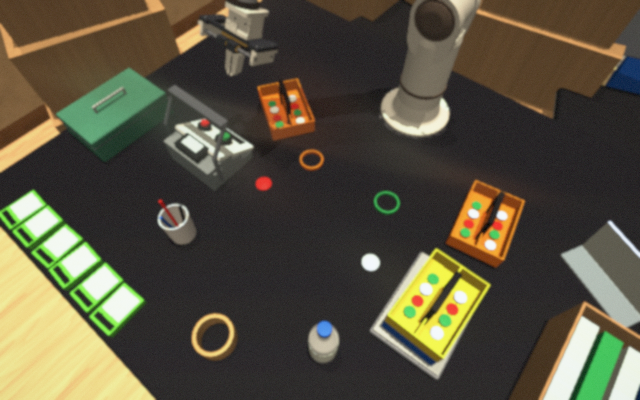

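View pics/top9.png

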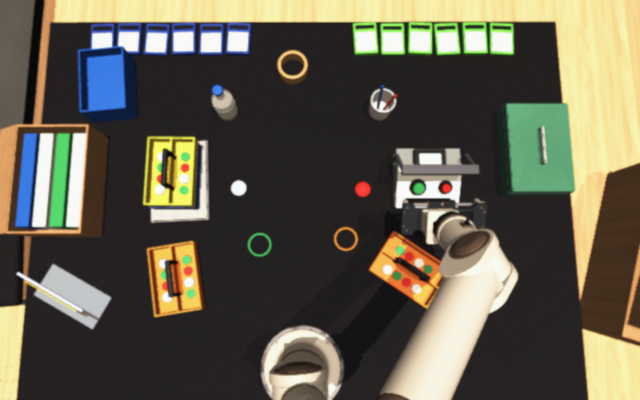

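Everything is in place: the tray is seated at scene px (437,303), the button is back up (face z about 0.090), the bystanders are unmoved and the arm is clear. Handing in.

```bash
python3 -c "
from workcell import workorder
print(workorder.job_done())"
```

```text
the job is handed in; nothing more can be done
None
```

I set the yellow tray into the blue tray's sockets, let it go, pressed the green record button to its stop and released it, and handed the job in at about 26 s of the 67 s allowed.

**Tray:** After release, the picture overlay and depth readings put the rim at about 0.125 m and the handle at about 0.170 m, which are the seated heights. It sits within about 1–2 mm of the blue tray's centre and turned the same way. The two cameras disagreed by a steady 2–3 mm in position, so I lined the trays up relative to each other within each camera. Once the yellow tray was seated, the trained network no longer found the blue one under it.

**Button:** The push force was about 5 N and then jumped to about 27 N along the panel normal, which I take as the bottom stop. By my estimate of where the face sat, the push was only 5.7 mm, short of the 6 mm needed. That estimate is good to only about 2 mm, and the button's travel can't be read directly. After I backed off, the face was at its rest height of about 0.090 m. The red button was not touched.

**Other goods:** The bangles, badges, bottle and pen cup were still at their starting positions within measuring error. In the last top-camera check, the network reported a "bangle" where the red badge lies. The arm was clear of everything, and the wrist force was near zero.

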